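Clamp a glued crate post upright in a one-hand bar clamp

ROBOT

A 6-joint arm with a two-finger parallel gripper is mounted at the origin on the work surface. World frame = base frame: x ahead of the robot, y to its left, z up, the work surface at z = 0. Lengths are in mm, angles in rad, forces in N, time in s.
With the tool pointing down it reaches from about 350 to 775 mm from the base axis. Payload 7.3 kg.
Tool frame: the origin (TCP) lies midway between the tips of the shut fingers; the grasp point (between the pads) lies 19 mm behind it (grasp_offset is the z of the grasp point in the tool frame, in mm); z points along the fingers, y is the direction in which the jaws open and shut (so a half turn about z gives the same grasp; the last joint's range is limited). The gripper opens to 92 mm and grips with 3 to 60 N. Pads are 19 mm wide; open, the fingers measure 130 mm over their backs; the gripper's body (75 mm by 190 mm) begins 47 mm behind the grasp point.
Start: joints at [1.1, 0.342, 1.524, -0, 1.275, -0.146], TCP at [167.523, 497.575, 226.741] pointing down, gripper open.
Joint ranges: [-2.53, 2.53], [-0.77, 2.02], [0.04, 2.7], [-1, 4.14], [0.28, 2.66], [-3.11, 3.11]. Speed limits (rad/s): [2.57, 2.57, 3.14, 3.14, 3.14, 3.14].

INTERFACE

Orientations are given as [roll, pitch, yaw] about the fixed x, y, z axes, in that order (R = Rz(yaw) Ry(pitch) Rx(roll)).
In Python, from plant import get_obs, capture, camera_model, close_job, boxes_of, regions_of, place_of, grasp_offset gives the robot as it stands. The module is installed in compiled form; this text tells all that it offers.
- The arm moves only by the tool send_rows, never from a script. Its argument "targets" is a list that holds one entry, the list of rows, each a list of 7 numbers: the turn, a rotation vector about the tool's x, y, z in degrees, then the shift along the tool's x, y, z in mm, then the closure, from -1 (fully open) to 1 (shut). A call has 1 to 5 rows; each row is the pose to reach, as a shift and turn from the pose commanded when the call began, along the tool's axes at that moment; what a row does not reach only later rows make up. A row lasts 1/12 s, in which the tool goes at most 41.7 mm and 7.16 degrees, less where a joint would pass 70% of its speed; a pose out of reach is approached as far as the arm can. A call with a gripper value outside its range is refused whole. The fingers move at their own pace and stop on an object; the grip force is fixed at half the most. Time passes only in rows, so rows that repeat a pose let the fingers close. It gives the time, the measured TCP pose, the force and the opening at its end, in the units of the state.
- get_obs(): the state, without advancing time (a new reading comes with each control period).
- capture(name): name is "side" or "top"; returns the picture (400x640x3 uint8, red, green, blue); there is no depth.
- camera_model(name): a dict with "K" (3x3 intrinsics, pixels), "world_to_cam" (4x4, takes a point from world to camera coordinates). Camera axes: x right, y up, looking along -z (the intrinsics and any distortion apply to the point x, -y, -z); pixel columns grow to the right and rows downward; lengths in mm; the calibration is good to about 2 mm. A picture is of the moment at which its call begins. camera_model takes no time and is no camera call.
- close_job(): hands the job in, once; it reports no verdict.
Trained networks look in the newest picture that a camera, given by its name, has taken for a name from the list of things; names that differ only in an ending like _2 or _b are one class to them, and where a whole thing is asked for, a point or a joint stands for the part that bears it (a point fixed in the world has none). Each returns a list of dicts, best first, with "conf" (0 to 1); they miss things now and then, are a little off and sometimes report something else, mostly with a low value. They report only what shows in the picture. A call takes as long as a camera call. They do not tell look-alikes from the thing itself.
- boxes_of(label, camera): "location" ([row, column] in pixels, amid what is visible of it).
- regions_of(label, camera): "region" (400x640 bool, what is visible of it) and "location" ([row, column] in pixels, amid what is visible of it).
- place_of(label, camera): "location" ([row, column] in pixels: a listed point, or the origin of a listed thing).
The state is a dict: "time": time; "joint_positions": joint angles; "dq": joint speeds; "tau": joint torques, N m; "tool_pos": TCP position; "tcp_rot": TCP orientation; "contact_force": force on the tool from outside, world axes, zero at the start; "moment": the same for the moment, N m; "grip_width": finger opening in mm.
Only numpy, scipy, OpenCV 4.12 (cv2) and the standard library are available. Lean on these libraries where they do the work, as an engineer would, in place of code of your own. Each camera call takes 0.05 s, during which the arm holds its last target.

TASK

The corner post of the wooden crate, two strips freshly glued face to face, has toppled over beside the one-hand bar clamp that lies flat on the table. Stand the post up on its square foot, peg on top, in the open mouth of the clamp with its two broad faces towards the two jaw pads, and let go of it; then pump the trigger (squeeze the lever to the handle, let it spring back, again and again; do not shove the end jaw in by hand) until both jaws grip the post. Finish while still holding the lever squeezed, firmly enough that the soft pad is pressed in a little and gently enough that it is never squashed flat, with the post upright between the jaws, and leave the cup, the bottle and the hammer alone.

Things in the scene. Friction and masses are not known exactly. Their poses are not given: they have to be found in the camera images.
- clamp: black one-hand bar clamp, 0.56 kg, loose, lying flat on low-friction feet: as fingers close, it slides with them. Origin at table level under the bar, in the housing. x along the bar to the end jaw, y to handle and lever (jaws point to -y), z up. Housing x -36..44, y -28..30, 34 mm high; body jaw to y -80; bar y -8..8, z 14..22, its tail to x = -58 mm less joint bar
- body_pad (a point): middle of the face of the body jaw's grey pad, at clamp (50, -48, 18) mm; it faces the end jaw (clamp +x) and reaches from clamp y -71 to -25 mm, z 5 to 31 mm. The post's middle belongs at about clamp y = -48 mm
- end_jaw: jaw on the end of the bar, black, with a grey soft pad. Origin: middle of the pad's face when relaxed, 18 mm above the table; axes as the clamp's. Pad face 46 mm (y) by 26 mm (z). From this origin the jaw extends 30 mm to +x, y -12 to 80 mm, and is 32 mm high. Opening between the two pads at the start: 63 to 85 mm
- bar (a joint): how far the bar has been drawn into the body, m; the mouth opening is 85 mm less this. A ratchet lets it be drawn in only (it slips back up to 2.5 mm as the lever is let go). One full squeeze of the lever gains about 10 mm
- pad (a joint): how far the end jaw's soft pad is pressed in, m: 0 relaxed, 0.006 squashed flat; spring of about 10 N per mm
- trigger (a joint): angle of the lever, rad: 0 let go, 0.26 squeezed home; it springs back by itself
- handle: the fixed grip: black bar 24 mm thick along clamp x, 4 to 32 mm above the table, from clamp y 26 to 126 mm. Origin at its housing end, at clamp (-18, 26, 18) mm; axes as the clamp's
- handle_grip (a point): middle of the handle where a hand would take it: clamp (-18, 68, 18) mm
- lever: the trigger lever, grey, 14 mm thick, 5 to 31 mm above the table, beside the handle on its end-jaw side, reaching to clamp y about 114 mm. It turns about an upright pin at clamp (18, -34) mm, which is this body's origin
- lever_grip (a point): middle of the lever opposite handle_grip. Across handle and lever, outside to outside, it is 68 mm when let go, 42 mm squeezed home; the closing line is clamp x. Free squeezing takes about 2 to 5 N; once the jaws grip, jaw force is about twice what exceeds that: squeezing with 10 to 25 N presses the pad in 1 to 5 mm, 35 N squashes it flat
- post_mid (a point): middle of the post's square part, 60 mm from its foot. Pale wooden crate post 120 mm long, 30 by 40 mm, with a round peg 16 mm thick, 14 mm long on its top end; 0.08 kg. z runs from foot to peg, x across the 30 mm thickness (across the dark glue line, square to the 40 mm broad faces), y along the 40 mm width. It starts lying on a broad face, peg end roughly to +y
- post: the same post; origin at the middle of its foot
- cup: clear plastic cup, 74 mm wide, 100 mm high, origin under its middle; a bystander
- bottle: white plastic bottle, 56 mm wide, 150 mm high, origin under its middle; a bystander
- hammer: hammer of 260 mm lying on the table, a bystander
Not all that is in view belongs to the job. What is shaped like the post but blue is not meant.

How it is judged (in metres and radians):
On the way:
1. the post stands upright on its foot between the two jaws, broad faces to the pads, let go (angle between post's own z axis and vertical below 0.1 rad and height (world z) of post below 0.005 m and x of post in the frame of clamp above 0.06 m and x of post in the frame of end_jaw below -0.01 m and y of post in the frame of clamp between -0.072 and -0.026 m and angle between the x axis of post and the x axis of clamp, either way round below 0.35 rad and contact force between the fingers and post below 0.2 N), for 0.3 s.
At the end, for the whole second after the job is handed in: The fingers still squeeze the lever to the handle (over 2 N on each); the post stands upright (within 0.1 rad), broad faces square to the pads (0.12 rad), held between the two jaws with over 5 N, the soft pad pressed in by 0.5 to 5.6 mm; the arm does not touch the post, and the post is at rest (angle between post's own z axis and vertical below 0.1 rad and height (world z) of post below 0.008 m and angle between the x axis of post and the x axis of clamp, either way round below 0.12 rad and x of post in the frame of clamp between 0.061 and 0.069 m and y of post in the frame of clamp between -0.074 and -0.024 m and contact force between post and end_jaw above 5 N and value of joint pad between 0.0005 and 0.0056 m and contact force between the fingers and lever above 2 N and contact force between the fingers and handle above 2 N and contact force between each of the arm, the fingers and post below 0.5 N and linear speed of post below 0.02 m/s); the arm keeps its last pose, push and grip.
It fails at once if the soft pad was squashed flat (value of joint pad above 0.0057 m).
It fails at once if the end jaw was shoved in by hand (contact force between the fingers and end_jaw above 5 N).
It fails at once if cup, bottle or hammer was disturbed (distance of any of cup, bottle from where it was at the start of the episode above 0.04 m or distance of hammer from where it was at the start of the episode above 0.05 m).
It also fails if it takes over 67 s, if anything falls off the work surface, if the arm or the gripper's body presses on something with over 40 N, if the wrist force passes 120 N, or if a joint passes its speed limit or range.

## Working session

There is one attempt and no reset: what is moved stays moved. The work goes in short steps, Python scripts to look and compute and a tool call to move; the robot and the scene stay as the last step left them, time stands still between calls to the robot, and variables do not carry over. Pictures are saved under pics/ and viewed, and the job is handed in when it is done.

Besides the shell and the picture viewer there is one more tool, called after "Emit:" as name(argument=value, ...), one argument or row to a line, values as JSON. send_rows: Moves the arm, as the interface text tells. Its arguments: {"type":"object","properties":{"targets":{"type":"array","items":{"type":"array","items":{"type":"array","items":{"type":"number"}}}}},"required":["targets"]}

```bash
mkdir -p pics; cat > h.py <<'E'
import numpy as np, cv2
from plant import *
from scipy.spatial.transform import Rotation as R
def snap(cam,name):
    im=capture(cam); cv2.imwrite(f'pics/{name}.png',im[:,:,::-1]); return im
def ray(cam,rc):
    m=camera_model(cam);K=np.array(m['K']);T=np.array(m['world_to_cam'])
    d=m.get('distortion',m.get('dist',None))
    p=np.array([rc[1],rc[0]],float)
    v=np.linalg.solve(K,[p[0],p[1],1.]); v=np.array([v[0],-v[1],-v[2]])
    Rm=T[:3,:3]; c=-Rm.T@T[:3,3]; return c,Rm.T@v
def at(cam,rc,z):
    c,v=ray(cam,rc); s=(z-c[2])/v[2]; return c+s*v
def proj(cam,p):
    m=camera_model(cam);K=np.array(m['K']);T=np.array(m['world_to_cam'])
    q=T[:3,:3]@np.array(p,float)+T[:3,3]; q=K@[q[0],-q[1],-q[2]]; return q[1]/q[2],q[0]/q[2]
E
python3 - <<'E'
from h import *
print(get_obs()); print(camera_model('top'),camera_model('side')); print(grasp_offset if not callable(grasp_offset) else grasp_offset())
snap('top','t0');snap('side','s0')
E
```

```text
{'time': 0.0, 'joint_positions': array([ 1.10001774e+00,  3.42731002e-01,  1.52504014e+00,  2.62713180e-05,
        1.27540804e+00, -1.45972890e-01]), 'dq': array([-0.00059689, -0.00083666,  0.00032054,  0.00113109, -0.00134597,
       -0.00050426]), 'tau': array([-2.88789033e-04, -4.31228793e+01, -2.44219315e+01,  7.17765070e-02,
        5.58810204e-02, -7.15042916e-05]), 'tool_pos': array([167.30556831, 497.18492843, 226.03260555]), 'tcp_rot': array([-3.14002665e+00, -2.55623394e-04,  2.81677909e+00]), 'contact_force': array([-0.21233282, -0.64459285,  0.05397581]), 'moment': array([ 0.02591147, -0.0388864 , -0.0023835 ]), 'grip_width': 91.67749903620381}
{'K': array([[387.92125243,   0.        , 315.09192477],
       [  0.        , 387.92125243, 194.61029515],
       [  0.        ,   0.        ,   1.        ]]), 'world_to_cam': array([[-8.06416037e-03, -9.99953161e-01, -5.35204785e-03,
        -5.21496040e+01],
       [ 9.76917990e-01, -9.02070213e-03,  2.13424152e-01,
        -5.21507337e+02],
       [-2.13462434e-01, -3.50742524e-03,  9.76944976e-01,
        -1.06788587e+03],
       [ 0.00000000e+00,  0.00000000e+00,  0.00000000e+00,
         1.00000000e+00]])} {'K': array([[417.35501887,   0.        , 315.70634302],
       [  0.        , 417.35501887, 201.8922566 ],
       [  0.        ,   0.        ,   1.        ]]), 'world_to_cam': array([[-9.98411046e-01, -5.46323588e-02, -1.38090110e-02,
         5.07523709e+02],
       [ 2.29415782e-02, -6.17909087e-01,  7.85914782e-01,
        -9.18352636e+01],
       [-5.14690917e-02,  7.84349199e-01,  6.18180610e-01,
        -9.39304755e+02],
       [ 0.00000000e+00,  0.00000000e+00,  0.00000000e+00,
         1.00000000e+00]])}
-18.8
```

View pics/t0.png

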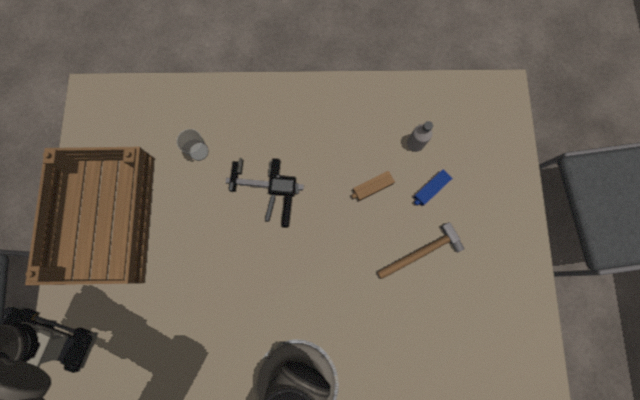

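View pics/s0.png

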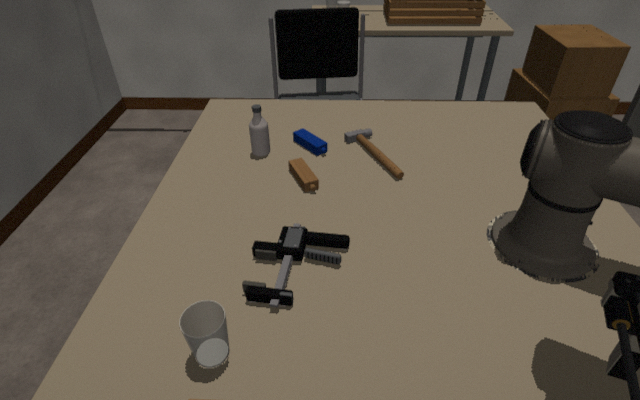

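The top view shows the clamp at about (283,185) with its end jaw to the left (+y) and its handle towards the robot. The orange post is at (372,187) with its peg on the left, and the blue decoy is at (432,187). Next I'll measure these.

```bash
python3 - <<'E'
from h import *
zs=dict(clamp=0,body_pad=18,end_jaw=18,handle=18,handle_grip=18,lever=18,lever_grip=18,post_mid=15,post=15,cup=0,bottle=0,hammer=10)
for n in zs:
  for c in ('top','side'):
    r=place_of(n,c)
    for d in r[:2]: print(n,c,round(d['conf'],2),np.round(d['location'],1),np.round(at(c,d['location'],zs[n])[:2],1))
for c in ('top','side'):
  for d in regions_of('post',c)[:2]:
    m=d['region'].astype(np.uint8); cnt=max(cv2.findContours(m,0,2)[0],key=cv2.contourArea)
    b=cv2.boxPoints(cv2.minAreaRect(cnt)); print(c,d['conf'],d['location'],m.sum()); print([np.round(at(c,[p[1],p[0]],20)[:2]) for p in b])
im=cv2.imread('pics/t0.png')[130:290,170:490]; cv2.imwrite('pics/t0z.png',cv2.resize(im,None,fx=2.5,fy=2.5,interpolation=cv2.INTER_CUBIC))
E
```

```text
clamp top 0.64 [184.3 284.4] [566.5  37.4]
clamp side 0.74 [246.3 289.5] [565.6  34.5]
body_pad top 0.67 [167.9 270.1] [613.9  79.9]
body_pad side 0.8 [257.8 263.6] [614.4  89.9]
end_jaw top 0.81 [167.9 242.6] [614.7 163.7]
end_jaw side 0.59 [283.1 255.7] [619.5 160.1]
handle top 0.49 [197.6 288.6] [520.9  22.9]
handle side 0.72 [239.7 306.3] [527.4  30.4]
handle_grip top 0.84 [207.5 283.3] [491.   38.5]
handle_grip top 0.68 [255.9 415.4] [ 345.1 -345.4]
handle_grip side 0.59 [240.1 323.4] [489.3  30.2]
lever_grip top 0.63 [205.1 272.4] [498.5  71.1]
lever_grip top 0.44 [168.4 268.7] [612.4  84.1]
lever_grip side 0.72 [155.3 374.9] [ 354.9 -330.4]
lever_grip side 0.67 [258.3 316. ] [502.7  86.7]
post_mid top 0.74 [185.3 372.3] [ 557.2 -229.5]
post_mid top 0.66 [186.6 431.8] [ 551.5 -408.6]
post_mid side 0.76 [172.6 298.1] [ 569.6 -238.6]
post_mid side 0.65 [238.6 306.8] [526.9  23.6]
post top 0.78 [171.6 444.4] [ 598.  -450.2]
post top 0.74 [177.7 390.4] [ 580.4 -285.2]
post side 0.93 [162.2 291.5] [ 593.  -290.4]
post side 0.88 [134.2 297.1] [ 591.7 -452.9]
cup top 0.7 [180.1 392.7] [ 576.7 -294.9]
cup side 0.78 [350.1 208.3] [682.2 301. ]
bottle top 0.68 [139.9 416. ] [ 706.1 -374.5]
bottle side 0.57 [151.  263.3] [ 688.2 -373.2]
hammer top 0.65 [254.7 417.4] [ 349.  -353.4]
hammer side 0.57 [160.5 374.7] [ 355.7 -315.1]
hammer side 0.57 [172.  300.3] [ 564.6 -249.1]
top 0.75 [186.9, 430.0] 557
[array([ 516., -343.]), array([ 608., -446.]), array([ 577., -472.]), array([ 485., -369.])]
top 0.6 [189.0, 374.2] 585
[array([ 542., -158.]), array([ 603., -280.]), array([ 562., -297.]), array([ 503., -176.])]
side 0.83 [140.5, 308.2] 517
[array([ 610., -421.]), array([ 590., -511.]), array([ 487., -388.]), array([ 510., -311.])]
side 0.62 [174.2, 303.1] 635
[array([ 613., -272.]), array([ 577., -332.]), array([ 502., -179.]), array([ 537., -130.])]
```

View pics/t0z.png

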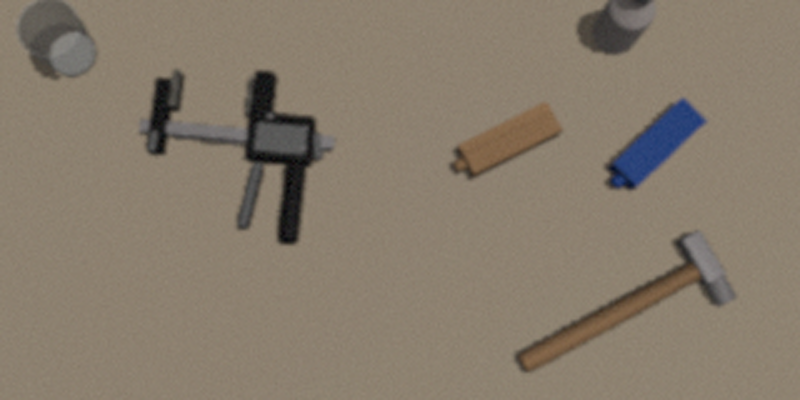

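Emit:
send_rows(
  targets=[
    [[0,7,0,0,0,0,-1],[0,14,0,0,0,0,-1],[0,21,0,0,0,0,-1],[0,28,0,0,0,0,-1],[0,35,0,0,0,0,-1]],
  ],
)

```text
time: 1.82
tool_pos: [168.2, 498.0, 227.9]
tcp_rot: [3.137, -0.616, 2.819]
contact_force: [-0.3, 0.7, -0.2]
grip_width: 91.6
```

```bash
cat > log.py <<'E'
from h import *
import json,sys
o=get_obs(); d={k:(v.tolist() if hasattr(v,'tolist') else v) for k,v in o.items()}
open('log.jsonl','a').write(json.dumps(d)+'\n')
print(round(d['time'],2),'q',np.round(d['joint_positions'],3),'p',np.round(d['tool_pos'],1),'rpy',np.round(d['tcp_rot'],3),'F',np.round(d['contact_force'],1),'w',round(d['grip_width'],1))
E
python3 log.py
```

```text
1.82 q [ 0.771  0.449  1.524  0.543  1.492 -0.61 ] p [168.2 498.  227.9] rpy [ 3.137 -0.616  2.819] F [-0.3  0.7 -0.2] w 91.6
```

Emit:
send_rows(
  targets=[
    [[0,-7,0,30,0,0,-1],[0,-14,0,60,0,0,-1],[0,-21,0,90,0,0,-1],[0,-28,0,120,0,0,-1],[0,-35,0,150,0,0,-1]],
  ],
)

```text
time: 2.23
tool_pos: [51.1, 537.3, 315.0]
tcp_rot: [3.137, 0.005, 2.814]
contact_force: [-0.2, 1.2, -0.3]
grip_width: 92.1
```

```bash
python3 log.py
```

```text
2.23 q [ 1.337  0.316  1.319 -0.006  1.502  0.095] p [ 51.1 537.3 315. ] rpy [3.137 0.005 2.814] F [-0.2  1.2 -0.3] w 92.1
```

Emit:
send_rows(
  targets=[
    [[7,0,0,-40,0,0,-1],[14,0,0,-80,0,0,-1],[21,0,0,-120,0,0,-1],[21,0,0,-160,0,0,-1],[21,0,0,-200,0,0,-1]],
  ],
)

```text
time: 2.65
tool_pos: [241.6, 473.5, 309.9]
tcp_rot: [-2.77, -0.001, 2.82]
contact_force: [-0.3, -0.4, 0.7]
grip_width: 91.9
```

```bash
python3 log.py
```

```text
2.65 q [ 1.007  0.545  1.034 -0.092  1.924 -0.258] p [241.6 473.5 309.9] rpy [-2.77e+00 -1.00e-03  2.82e+00] F [-0.3 -0.4  0.7] w 91.9
```

Emit:
send_rows(
  targets=[
    [[-7,0,7,-35,20,0,-1],[-14,0,14,-70,40,0,-1],[-21,0,21,-105,60,0,-1],[-21,0,28,-140,80,0,-1],[-21,0,35,-175,100,0,-1]],
  ],
)

```text
time: 3.07
tool_pos: [438.4, 504.9, 278.1]
tcp_rot: [3.129, 0.091, 2.319]
contact_force: [0.3, -0.1, 0.3]
grip_width: 91.5
```

```bash
python3 log.py
```

```text
3.07 q [ 0.785  0.597  0.974 -0.091  1.561  0.037] p [438.4 504.9 278.1] rpy [3.129 0.091 2.319] F [ 0.3 -0.1  0.3] w 91.5
```

```bash
cat > kin.py <<'E'
from h import *
import json
from scipy.optimize import least_squares
rz=lambda a:R.from_euler('z',a).as_matrix(); ry=lambda a:R.from_euler('y',a).as_matrix()
def fk(q,P,s4=1,s6=1,c=0):
    t=np.array(P).reshape(6,3)
    Rm=np.eye(3);p=np.zeros(3)
    for i,M in enumerate([rz(q[0]),ry(q[1]),ry(q[2]),rz(s4*q[3]),ry(q[4]),rz(s6*q[5]+c)]):
        Rm=Rm@M; p=p+Rm@t[i]
    return p,Rm
def load():
    D=[json.loads(l) for l in open('log.jsonl')]
    return [(np.array(d['joint_positions']),np.array(d['tool_pos']),R.from_euler('xyz',d['tcp_rot']).as_matrix()) for d in D]
E
python3 - <<'E'
from kin import *
D=load()
D.append((np.array([1.10001774e+00,  3.42731002e-01,  1.52504014e+00,0,1.27540804e+00, -1.45972890e-01]),np.array([167.3,497.185,226.03]),R.from_euler('xyz',[-3.14002665e+00, -2.55623394e-04,  2.81677909e+00]).as_matrix()))
for s4 in(1,-1):
 for s6 in(1,-1):
  for c in np.arange(4)*np.pi/2:
   e=max(np.linalg.norm((R.from_matrix(fk(q,np.zeros(18),s4,s6,c)[1].T@Rr)).as_rotvec()) for q,p,Rr in D)
   if e<.3: print(s4,s6,c,e); best=(s4,s6,c)
f=lambda P:np.concatenate([fk(q,P,*best)[0]-p for q,p,_ in D]+[0.003*np.array(P)])
r=least_squares(f,np.zeros(18)+1); print(np.round(r.x.reshape(6,3),1)); print(np.round(r.fun[:3*len(D)].reshape(-1,3),1))
E
```

```text
1 1 1.5707963267948966 2.6271418203984097e-05
[[-2.000e-01  2.570e+01  2.070e+02]
 [-1.400e+00  2.570e+01  5.090e+02]
 [ 3.290e+01  2.570e+01  1.892e+02]
 [ 6.600e+00 -3.600e+00  1.892e+02]
 [-2.000e-01 -3.600e+00  1.561e+02]
 [ 6.700e+00  6.000e-01  1.561e+02]]
[[-0.  -0.   0. ]
 [-0.  -0.1 -0. ]
 [ 0.1  0.  -0. ]
 [-0.  -0.   0. ]
 [-0.   0.1 -0. ]]
```

```bash
cat >> kin.py <<'E'
START=(np.array([1.10001774e+00,  3.42731002e-01,  1.52504014e+00,0,1.27540804e+00, -1.45972890e-01]),np.array([167.3,497.185,226.03]),R.from_euler('xyz',[-3.14002665e+00, -2.55623394e-04,  2.81677909e+00]).as_matrix())
def mk(x): # a1,lat,d1,L2,e,L3,e5, L6
    P=np.zeros((6,3));P[0]=[x[0],x[1],x[2]];P[1]=[0,0,x[3]];P[2]=[x[4],0,x[5]];P[3]=[x[6],0,0];P[5]=[0,0,x[7]];return P.ravel()
def fit():
    D=load()+[START]
    r=least_squares(lambda x:np.concatenate([fk(q,mk(x),1,1,np.pi/2)[0]-p for q,p,_ in D]+[1e-3*x]),np.array([0,77,207,509,30,378,0,312.]))
    return r.x,r.fun[:3*len(D)]
try: X=fit()[0]
except Exception: X=None
LO=np.array([-2.53,-.77,.04,-1,.28,-3.11]);HI=np.array([2.53,2.02,2.7,4.14,2.66,3.11])
def ik(p,Rm,q0=None,n=12):
    P=mk(X);best=None;rng=np.random.default_rng(0)
    for k in range(n):
        s=(q0 if q0 is not None and k==0 else rng.uniform(LO,HI))
        def f(q):
            pp,RR=fk(q,P,1,1,np.pi/2)
            return np.concatenate([(pp-p)/100,R.from_matrix(RR.T@Rm).as_rotvec()])
        r=least_squares(f,np.clip(s,LO+.01,HI-.01),bounds=(LO,HI))
        e=np.linalg.norm(r.fun)
        if best is None or e<best[0]-1e-4: best=(e,r.x)
        if e<1e-4 and q0 is not None: break
    return best
E
python3 - <<'E'
from kin import *
x,f=fit();print(np.round(x,1));print(np.round(f.reshape(-1,3),1))
# reach tests
def tool(p,tilt,alpha): # jaw dir j horizontal, tool z = -Z cos + dir(alpha) sin
    d=np.array([np.cos(alpha),np.sin(alpha),0]);z=-np.cos(tilt)*np.array([0,0,1])+np.sin(tilt)*d
    y=np.cross([0,0,1],d);
    out=[]
    for s in(1,-1):
        yy=y*s; xx=np.cross(yy,z); out.append(np.stack([xx,yy,z],1))
    return out
pa=np.deg2rad(116.4)
for where,G,al in (('post',np.array([540,-205,23]),pa),('mouth+',np.array([614,112,98]),np.deg2rad(95)),('mouth-',np.array([614,112,98]),np.deg2rad(-85))):
  for t in ((-60,-45,-30,0,30) if where=='post' else (30,45,60,75,90)):
    for k,Rm in enumerate(tool(G,np.deg2rad(t),al)):
      e,q=ik(G+18.8*Rm[:,2],Rm); print(where,t,k,round(e,4),np.round(q,2))
E
```

```text
[  0.   76.4 222.9 506.2  46.5 379.6   0.  318.1]
[[-0.  0. -0.]
 [-0.  0. -0.]
 [-0.  0. -0.]
 [-0.  0.  0.]
 [ 0. -0.  0.]]
post -60 0 0.0533 [-0.14  0.86  2.11  4.14  0.96 -1.7 ]
post -60 1 0.0533 [-0.14  0.86  2.11  4.14  0.96  1.44]
post -45 0 0.1059 [-0.25  0.73  2.11  4.14  0.62 -1.83]
post -45 1 0.1059 [-0.25  0.73  2.11  4.14  0.62  1.31]
post -30 0 0.0648 [-0.33  0.64  1.88 -0.88  0.42  3.11]
post -30 1 0.0286 [-0.32  0.65  1.9  -1.    0.42  0.12]
post 0 0 0.0 [-0.5   0.69  1.62 -0.    0.83  2.19]
post 0 1 0.0 [-0.5   0.69  1.62  0.    0.83 -0.96]
post 30 0 0.0 [-0.62  0.91  1.25  0.24  1.46  1.98]
post 30 1 0.0 [-0.62  0.91  1.25  0.24  1.46 -1.17]
mouth+ 30 0 0.0 [-0.18  0.72  1.44  0.54  1.2   2.62]
mouth+ 30 1 0.0 [-0.18  0.72  1.44  0.54  1.2  -0.53]
mouth+ 45 0 0.0 [-0.27  0.8   1.43  0.75  1.34  2.44]
mouth+ 45 1 0.0 [-0.27  0.8   1.43  0.75  1.34 -0.7 ]
mouth+ 60 0 0.0 [-0.34  0.9   1.4   0.91  1.5   2.31]
mouth+ 60 1 0.0 [-0.34  0.9   1.4   0.91  1.5  -0.83]
mouth+ 75 0 0.0 [-0.38  1.03  1.36  1.05  1.68  2.23]
mouth+ 75 1 0.0 [-0.38  1.03  1.36  1.05  1.68 -0.91]
mouth+ 90 0 0.0 [-0.4   1.16  1.32  1.18  1.86  2.18]
mouth+ 90 1 0.0 [-0.4   1.16  1.32  1.18  1.86 -0.96]
mouth- 30 0 0.0 [ 0.29  0.76  1.35 -0.55  1.21  0.45]
mouth- 30 1 0.3595 [ 0.18  0.72  1.33 -0.31  1.19  3.11]
mouth- 45 0 0.0 [ 0.38  0.85  1.3  -0.76  1.35  0.61]
mouth- 45 1 0.0 [ 0.38  0.85  1.3  -0.76  1.35 -2.53]
mouth- 60 0 0.0 [ 0.45  0.97  1.24 -0.95  1.52  0.72]
mouth- 60 1 0.6335 [ 0.36  0.99  1.03 -0.72  1.66  3.11]
mouth- 75 0 0.1367 [ 0.46  1.07  1.13 -1.    1.7   0.72]
mouth- 75 1 0.698 [ 0.41  1.26  0.72 -1.    2.04  3.11]
mouth- 90 0 0.3554 [ 0.45  1.13  1.02 -1.    1.83  0.71]
mouth- 90 1 0.3554 [ 0.45  1.13  1.02 -1.    1.83 -2.43]
```

```bash
cat > fitm.py <<'E'
from h import *
from scipy.optimize import minimize
def box(x0,x1,y0,y1,z0,z1): return np.array([[x,y,z] for x in(x0,x1) for y in(y0,y1) for z in(z0,z1)],float)
def projm(cam,P):
    m=camera_model(cam);K=np.array(m['K']);T=np.array(m['world_to_cam'])
    q=P@T[:3,:3].T+T[:3,3]; q=np.stack([q[:,0],-q[:,1],-q[:,2]],1)@K.T; return q[:,:2]/q[:,2:]
S=4
def render(cam,parts,win):
    r0,r1,c0,c1=win; im=np.zeros(((r1-r0)*S,(c1-c0)*S),np.uint8)
    for P in parts:
        uv=(projm(cam,P)+.5-[c0,r0])*S-.5
        h=cv2.convexHull(np.round(uv*16).astype(np.int32)); cv2.fillConvexPoly(im,h,255,cv2.LINE_8,4)
    return cv2.resize(im,(c1-c0,r1-r0),interpolation=cv2.INTER_AREA)/255.
def place(parts,x,y,th,z=0):
    M=R.from_euler('z',th).as_matrix(); return [p@M.T+[x,y,z] for p in parts]
def fitpose(partsf,masks,wins,x0,steps):
    def cost(x):
        return sum(np.sum((cv2.GaussianBlur(render(c,partsf(x),wins[c]),(0,0),.8)-cv2.GaussianBlur(masks[c].astype(float),(0,0),.8))**2) for c in masks)
    s=np.array(steps); sim=np.vstack([x0]+[np.array(x0)+s*e for e in np.eye(len(x0))])
    r=minimize(cost,x0,method='Nelder-Mead',options=dict(initial_simplex=sim,xatol=.02,fatol=.01,maxiter=600)); return r.x,r.fun,cost(x0)
def crop(m,w): return m[w[0]:w[1],w[2]:w[3]]
E
cat > fitpost.py <<'E'
from fitm import *
ims={c:cv2.imread(f) for c,f in(('top','pics/t0.png'),('side','pics/s0.png'))}
wins={'top':(165,210,340,405),'side':(150,200,275,330)}
masks={}
for c in ims:
    b=crop(ims[c].astype(float),wins[c]); masks[c]=(b[:,:,2]-b[:,:,0]>45)
    cv2.imwrite(f'pics/m_{c}.png',cv2.resize(masks[c].astype(np.uint8)*255,None,fx=5,fy=5)); print(c,masks[c].sum())
a=np.linspace(0,2*np.pi,12)
peg=np.concatenate([np.stack([np.full(12,L),8*np.cos(a),15+8*np.sin(a)],1) for L in(120,134)])
parts=[box(0,120,-20,20,0,30),peg]
for sel in (['top','side'],['top'],['side']):
    print(sel,fitpose(lambda x:place(parts,x[0],x[1],np.deg2rad(x[2])),{c:masks[c] for c in sel},wins,[580,-287,116.4],[5,5,4]))
E
python3 fitpost.py
```

```text
top 516
side 381
['top', 'side'] (array([ 583.71082842, -290.76541228,  115.44259645]), np.float64(238.35821089690702), np.float64(285.32365392144663))
['top'] (array([ 585.58985163, -287.58120957,  116.48806918]), np.float64(39.993481598525456), np.float64(91.64987912010321))
['side'] (array([ 580.89933546, -307.35239019,  111.21006005]), np.float64(149.40652886947177), np.float64(193.67377480134343))
```

```bash
cd pics; python3 -c "
import cv2,numpy as np
a=cv2.imread('m_top.png');b=cv2.imread('m_side.png')
h=max(a.shape[0],b.shape[0]);o=np.zeros((h,a.shape[1]+b.shape[1]+10,3),np.uint8);o[:a.shape[0],:a.shape[1]]=a;o[:b.shape[0],-b.shape[1]:]=b;cv2.imwrite('m.png',o)"
```

```text
(no output)
```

View pics/m.png

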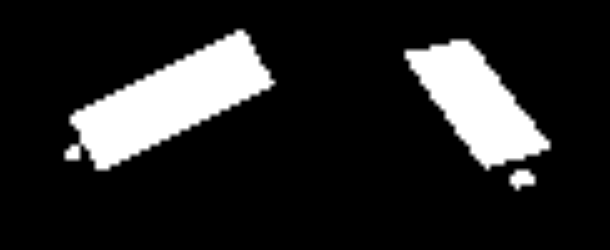

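The masks only caught the bright faces and missed the shaded ends. I'll switch to a colour ratio and fit the clamp at the same time.

```bash
sed -i "s/masks\[c\]=(b.*$/masks[c]=(b[:,:,2]\/(b[:,:,0]+5)>1.6)\&(b[:,:,2]>35)/" fitpost.py; python3 fitpost.py
cat > fitclamp.py <<'E'
from fitm import *
import sys
def cparts(op,trig=0):
    A=np.deg2rad(0)
    h=box(-36,44,-28,30,4,34); bj=box(20,44,-80,-28,4,34); pad=box(44,50,-71,-25,5,31)
    bar=box(-58+(op-85)*-0,50+op+20,-8,8,14,22)
    bar=box(-58-(85-op),50+op+20,-8,8,14,22)
    ej=box(50+op+6,50+op+30,-48-12-20+0,-48+80,2,32)
    ej=box(50+op+8,50+op+30,-48-30,-48+60,2,32)
    return h,bj,pad,bar,ej
if __name__=='__main__':
    t,s=sys.argv[1:3]
    from plant import *
    for c in('top','side'):
        for n in('clamp','end_jaw','handle','lever'):
            for d in regions_of(n,c)[:1]:
                print(c,n,d['conf'],d['location'],d['region'].sum()); 
                cv2.imwrite(f'pics/r_{c}_{n}.png',d['region'].astype(np.uint8)*255)
    for c,w in(('top',(145,235,220,310)),('side',(215,310,240,355))):
        o=[cv2.imread(f'pics/{t if c=="top" else s}.png')]
        for n in('clamp','end_jaw','handle','lever'):
            o.append(cv2.imread(f'pics/r_{c}_{n}.png'))
        o=[cv2.resize(crop(i,w),(160,140),interpolation=cv2.INTER_CUBIC) for i in o]; cv2.imwrite(f'pics/rr_{c}.png',np.hstack(o))
E
python3 fitclamp.py t0 s0; cd pics; python3 -c "
import cv2,numpy as np
cv2.imwrite('rr.png',np.vstack([cv2.imread('rr_top.png'),cv2.imread('rr_side.png')]))"
```

```text
top 482
side 573
['top', 'side'] (array([ 582.17200587, -285.50113851,  115.94308259]), np.float64(81.52574910920765), np.float64(114.9488486763714))
['top'] (array([ 584.74202143, -286.40287947,  117.06187816]), np.float64(60.31254698503473), np.float64(82.48116850049321))
['side'] (array([ 581.59752777, -289.04264615,  114.78150316]), np.float64(14.284489806655978), np.float64(32.46768017587819))
top clamp 0.71 [184.0, 274.7] 1770
top end_jaw 0.65 [171.5, 235.2] 291
top handle 0.68 [214.0, 288.3] 273
top lever 0.73 [206.5, 273.0] 127
side clamp 0.83 [252.4, 287.1] 3781
side end_jaw 0.72 [291.6, 261.9] 800
side handle 0.89 [241.0, 328.8] 614
side lever 0.6 [256.8, 324.7] 416
```

View pics/rr.png

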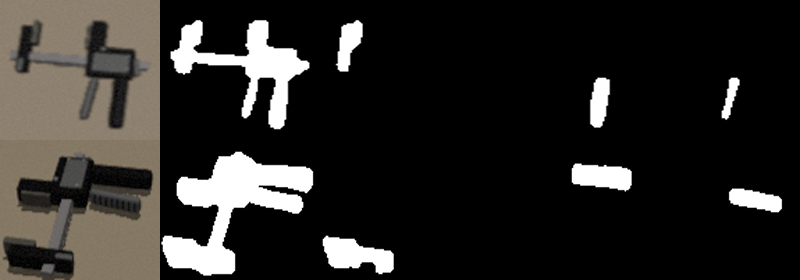

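```bash
cat > fc.py <<'E'
from fitm import *
def parts(op):
    M=R.from_euler('z',-0.127).as_matrix(); lev=box(-7,7,30,149,5,31)@M.T+[18,-34,0]
    e=50+op
    return [box(-36,44,-28,30,2,34),box(20,44,-80,-28,2,34),box(44,50,-71,-25,5,31),box(-58-(85-op),e+30,-8,8,14,22),
     box(e+8,e+30,-60,32,2,32),box(e,e+8,-71,-25,5,31),box(-30,-6,26,126,4,32),lev]
def pf(x): return place(parts(x[3]),x[0],x[1],np.deg2rad(x[2]))
wins={'top':(145,240,215,315),'side':(205,320,230,365)}
if __name__=='__main__':
    import sys
    t,s=sys.argv[1:3]; x0=[float(v) for v in sys.argv[3:7]]
    masks={c:crop(cv2.imread(f'pics/r_{c}_clamp.png')[:,:,0]>0,wins[c]) for c in wins}
    # colour mask: differs from table
    for sel in (['top','side'],['top'],['side']):
        x,f,f0=fitpose(pf,{c:masks[c] for c in sel},wins,x0,[6,6,5,6]); print(sel,np.round(x,1),round(f,1),round(f0,1))
        if len(sel)==2: X=x
    o=[]
    for c,n in(('top',t),('side',s)):
        im=cv2.imread(f'pics/{n}.png')
        im=cv2.resize(crop(im,wins[c]),None,fx=4,fy=4,interpolation=cv2.INTER_CUBIC)
        for P in pf(X):
            h=cv2.convexHull(np.round((projm(c,P)+.5-[wins[c][2],wins[c][0]])*4).astype(np.int32)); cv2.polylines(im,[h],True,(0,255,0),1)
        o.append(cv2.resize(im,(400,360)))
    cv2.imwrite('pics/ov_%s.png'%t,np.hstack(o))
E
python3 fc.py t0 s0 566 36 92 78
```

```text
['top', 'side'] [559.5  37.9  84.1  83.1] 198.8 1602.1Traceback (most recent call last):
  File "fc.py", line 15, in <module>
    x,f,f0=fitpose(pf,{c:masks[c] for c in sel},wins,x0,[6,6,5,6]); print(sel,np.round(x,1),round(f,1),round(f0,1))
           ~~~~~~~^^^^^^^^^^^^^^^^^^^^^^^^^^^^^^^^^^^^^^^^^^^^^^^^
  File "fitm.py", line 20, in fitpose
    r=minimize(cost,x0,method='Nelder-Mead',options=dict(initial_simplex=sim,xatol=.02,fatol=.01,maxiter=600)); return r.x,r.fun,cost(x0)
    res = _minimize_neldermead(fun, x0, args, callback, bounds=bounds,
                               **options)
    fsim[j] = func(sim[j])
              ~~~~^^^^^^^^
    fx = function(np.copy(x), *(wrapper_args + args))
  File "fitm.py", line 18, in cost
    return sum(np.sum((cv2.GaussianBlur(render(c,partsf(x),wins[c]),(0,0),.8)-cv2.GaussianBlur(masks[c].astype(float),(0,0),.8))**2) for c in masks)
  File "fitm.py", line 18, in <genexpr>
    return sum(np.sum((cv2.GaussianBlur(render(c,partsf(x),wins[c]),(0,0),.8)-cv2.GaussianBlur(masks[c].astype(float),(0,0),.8))**2) for c in masks)
                                        ~~~~~~^^^^^^^^^^^^^^^^^^^^^
  File "fitm.py", line 11, in render
    uv=(projm(cam,P)+.5-[c0,r0])*S-.5
        ~~~~~^^^^^^^
  File "fitm.py", line 5, in projm
    m=camera_model(cam);K=np.array(m['K']);T=np.array(m['world_to_cam'])
ValueError: time passes only in moves, steps and waits
```

```bash
cat > cache.py <<'E'
import numpy as np,plant
np.save('cams.npy',{c:plant.camera_model(c) for c in('top','side')},allow_pickle=True)
E
python3 cache.py; sed -i 's/^def snap/_C=np.load("cams.npy",allow_pickle=True).item()\ncamera_model=lambda c:_C[c]\ndef snap/' h.py
python3 fc.py t0 s0 566 36 92 78
```

```text
['top', 'side'] [559.5  37.9  84.1  83.1] 198.8 1602.1
['top'] [559.2  38.1  83.9  83.6] 70.0 697.2
['side'] [559.   37.4  84.   83.4] 125.4 904.8
```

View pics/ov_t0.png

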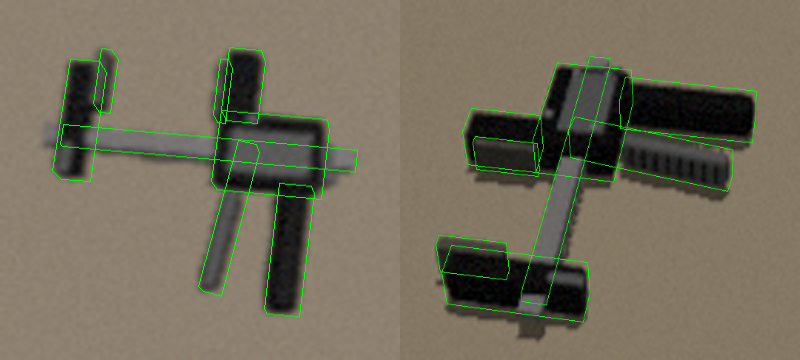

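```bash
cat > plan.py <<'E'
from kin import *
def toolR(tilt,alpha,s=-1):
    tilt,alpha=np.deg2rad([tilt,alpha]); d=np.array([np.cos(alpha),np.sin(alpha),0]);z=np.array([0,0,-np.cos(tilt)])+np.sin(tilt)*d
    y=s*np.cross([0,0,1],d); return np.stack([np.cross(y,z),y,z],1)
def plan(G,Rm,n=None,grasp=True,cur=None):
    o=get_obs(); p0=np.array(o['tool_pos']);R0=R.from_euler('xyz',o['tcp_rot']).as_matrix();q=np.array(o['joint_positions'])
    tcp=np.array(G)+(18.8*Rm[:,2] if grasp else 0)
    rv=np.rad2deg(R.from_matrix(R0.T@Rm).as_rotvec()); sh=R0.T@(tcp-p0)
    e,qt=ik(tcp,Rm,q)
    need=max(np.linalg.norm(rv)/7,np.linalg.norm(sh)/41)
    print('turn',np.round(rv,1),'shift',np.round(sh,1),'rows',round(need,2),'ik',round(e,4),np.round(qt,2),'from',np.round(q,2),'t',round(o['time'],2))
E
python3 - <<'E'
from plan import *
G=np.array([539.2,-198.1,25]);Rm=toolR(-10,116.2)
print('hover');plan(G+[0,0,160],Rm)
e,q=ik(G+18.8*Rm[:,2],Rm);print(e,q)
M=np.array([614.9,107.6,99]);
e,q=ik(M,toolR(80,84.1));print(e,q)
E
```

```text
hover
turn [ 2.7 -4.8 17. ] shift [-574.1 -410.   160.7] rows 17.65 ik 0.0 [-0.43  0.43  1.59 -0.13  1.   -0.82] from [ 0.79  0.6   0.97 -0.09  1.56  0.03] t 3.47
2.696387539269062e-11 [-0.42788115  0.6463479   1.73559802 -0.18710762  0.63237727 -0.74110721]
1.295794445649415e-11 [-0.4608105   1.01453684  1.5069566   1.17852591  1.62995498 -0.99409696]
```

Emit:
send_rows(
  targets=[
    [[0,0,0,-33,-23,5,-1],[0,0,0,-66,-46,10,-1],[0,0,0,-99,-69,15,-1],[0,0,0,-132,-92,20,-1],[0,0,0,-165,-115,25,-1]],
  ],
)

```text
time: 3.88
tool_pos: [465.8, 304.4, 266.9]
tcp_rot: [3.133, 0.091, 2.328]
contact_force: [1.2, -0.4, -0.3]
grip_width: 92.1
```

Emit:
send_rows(
  targets=[
    [[0,0,0,-33,-23,8,-1],[0,0,0,-66,-46,16,-1],[0,0,0,-99,-69,24,-1],[0,0,0,-132,-92,32,-1],[0,0,0,-165,-115,40,-1]],
  ],
)

```text
time: 4.3
tool_pos: [497.8, 103.5, 241.3]
tcp_rot: [3.133, 0.092, 2.327]
contact_force: [1.3, -0.9, -0.4]
grip_width: 91.5
```

Emit:
send_rows(
  targets=[
    [[0,0,0,-33,-23,8,-1],[0,0,0,-66,-46,16,-1],[0,0,0,-99,-69,24,-1],[0,0,0,-132,-92,32,-1],[0,0,0,-165,-115,40,-1]],
  ],
)

```text
time: 4.72
tool_pos: [529.8, -97.6, 215.6]
tcp_rot: [3.134, 0.092, 2.327]
contact_force: [1.0, 0.9, 0.4]
grip_width: 91.8
```

```bash
python3 log.py; python3 - <<'E'
from plan import *
G=np.array([539.2,-198.1,25]);Rm=toolR(-10,116.2)
plan(G+[0,0,100],Rm)
E
```

```text
4.72 q [-0.302  0.332  1.575 -0.042  1.151 -1.043] p [529.8 -97.6 215.6] rpy [3.134 0.092 2.327] F [1.  0.9 0.4] w 91.8
turn [ 2.7 -4.7 17. ] shift [-72.3 -64.  115.8] rows 3.68 ik 0.0 [-0.43  0.5   1.66 -0.15  0.86 -0.8 ] from [-0.3   0.33  1.57 -0.04  1.15 -1.04] t 4.72
```

Emit:
send_rows(
  targets=[
    [[0.6,-1,4,-18,-16,28,-1],[1.2,-2,8,-36,-32,56,-1],[2,-3.5,12,-54,-48,84,-1],[2.7,-4.7,17,-72,-64,116,-1],[2.7,-4.7,17,-72,-64,116,-1]],
  ],
)

```text
time: 5.13
tool_pos: [537.6, -200.9, 100.4]
tcp_rot: [-3.135, 0.168, 2.022]
contact_force: [-1.3, 0.7, -1.1]
grip_width: 91.8
```

```bash
python3 log.py; python3 - <<'E'
from plan import *
snap('top','t1');snap('side','s1')
G=np.array([539.2,-198.1,25]);Rm=toolR(-10,116.2)
plan(G,Rm)
a=cv2.imread('pics/t1.png')[130:260,300:460];b=cv2.imread('pics/s1.png')[90:220,230:390]
cv2.imwrite('pics/v1.png',np.hstack([cv2.resize(i,(400,325),interpolation=cv2.INTER_CUBIC) for i in(a,b)]))
E
```

```text
5.13 q [-0.429  0.505  1.663 -0.148  0.853 -0.789] p [ 537.6 -200.9  100.4] rpy [-3.135  0.168  2.022] F [-1.3  0.7 -1.1] w 91.8
turn [-0.1 -0.2 -0. ] shift [14.7  0.1 97.5] rows 2.41 ik 0.0 [-0.43  0.65  1.74 -0.19  0.63 -0.74] from [-0.43  0.5   1.66 -0.15  0.86 -0.79] t 5.23
```

View pics/v1.png

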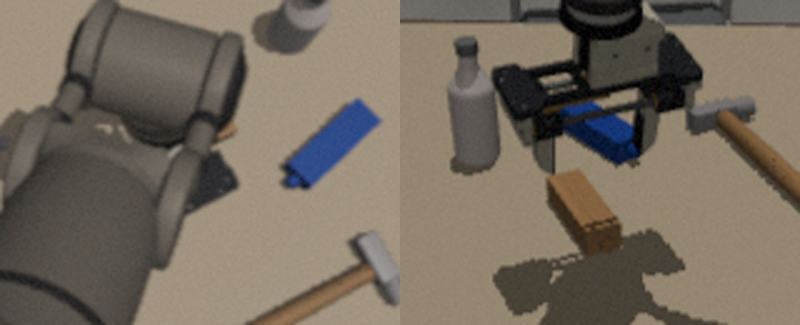

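The side view shows the open gripper above the orange post, with the fingers either side of its width and the bottle well clear. I'll descend and grip.

Emit:
send_rows(
  targets=[
    [[0,0,0,5,0,33,-1],[0,0,0,10,0,66,-1],[0,0,0,15,0,96,-1],[0,0,0,15,0,97,0],[0,0,0,15,0,97,1]],
  ],
)

```text
time: 5.65
tool_pos: [541.3, -200.3, 8.2]
tcp_rot: [-3.14, 0.172, 2.029]
contact_force: [0.0, 0.1, 0.3]
grip_width: 82.9
```

Emit:
send_rows(
  targets=[
    [[0,0,0,0,0,0,1],[0,0,0,0,0,0,1],[0,0,0,0,0,0,1],[0,0,0,0,0,0,1],[0,0,0,0,0,0,1]],
  ],
)

```text
time: 6.07
tool_pos: [541.5, -201.6, 8.5]
tcp_rot: [3.141, 0.174, 2.026]
contact_force: [-0.5, 0.2, -0.4]
grip_width: 49.8
```

```bash
python3 log.py
```

```text
6.07 q [-0.428  0.644  1.731 -0.185  0.639 -0.742] p [ 541.5 -201.6    8.5] rpy [3.141 0.174 2.026] F [-0.5  0.2 -0.4] w 49.8
```

Emit:
send_rows(
  targets=[
    [[0,0,0,0,0,3,1],[0,0,0,0,0,3,1],[0,0,0,0,0,3,1],[0,0,0,0,0,3,1],[0,0,0,0,0,3,1]],
  ],
)

```text
time: 6.48
tool_pos: [541.4, -202.0, 4.4]
tcp_rot: [-3.141, 0.173, 2.026]
contact_force: [0.2, -1.6, 2.1]
grip_width: 39.7
```

```bash
python3 log.py
```

```text
6.48 q [-0.429  0.652  1.732 -0.186  0.632 -0.741] p [ 541.4 -202.     4.4] rpy [-3.141  0.173  2.026] F [ 0.2 -1.6  2.1] w 39.7
```

```bash
python3 - <<'E'
from plan import *
plan([560,-130,190],toolR(20,108))
e,q=ik(np.array([590,0,190])+18.8*toolR(55,95)[:,2],toolR(55,95));print(e,np.round(q,2))
e,q=ik(np.array([614,100,157])+18.8*toolR(80,84)[:,2],toolR(80,84));print(e,np.round(q,2))
E
```

```text
turn [-0.7 29.9  8.1] shift [  33.    49.2 -176.3] rows 4.54 ik 0.0 [-0.49  0.6   1.31  0.24  1.49 -0.85] from [-0.43  0.65  1.73 -0.19  0.63 -0.74] t 6.48
1.8235726904992437e-15 [-0.5   0.76  1.33  0.76  1.68 -0.76]
1.4621446462351685e-15 [-0.44  0.92  1.53  1.2   1.65 -0.92]
```

Emit:
send_rows(
  targets=[
    [[0,0,0,6,0,-36,1],[0,7,2,13,12,-72,1],[0,14,4,20,24,-108,1],[0,21,6,27,36,-144,1],[-0.7,28,8,33,49,-176,1]],
  ],
)

```text
time: 6.9
tool_pos: [557.5, -122.8, 173.8]
tcp_rot: [3.14, -0.278, 1.901]
contact_force: [1.6, -0.6, -2.1]
grip_width: 39.8
```

```bash
python3 log.py; python3 - <<'E'
from plan import *
plan([590,0,190],toolR(55,95))
snap('side','s2')
E
```

```text
6.9 q [-0.461  0.569  1.34   0.197  1.434 -0.838] p [ 557.5 -122.8  173.8] rpy [ 3.14  -0.278  1.901] F [ 1.6 -0.6 -2.1] w 39.8
turn [-8.1 38.9 11.6] shift [117.4  74.2  28. ] rows 5.91 ik 0.0 [-0.5   0.76  1.33  0.76  1.68 -0.76] from [-0.46  0.57  1.34  0.2   1.43 -0.84] t 6.9
```

View pics/s2.png

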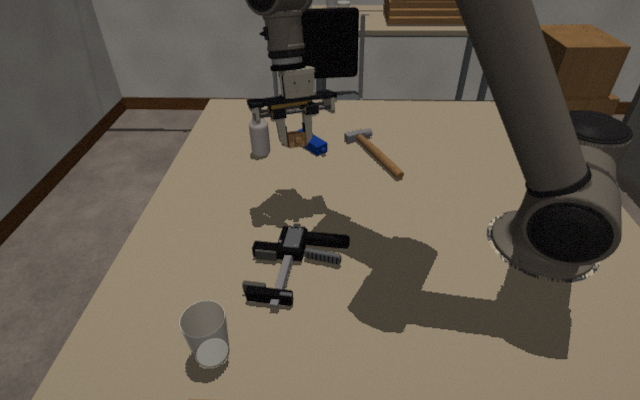

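The post is held in the gripper at about (298,140), and the clamp hasn't moved. Next I'll carry it over and tilt it further.

Emit:
send_rows(
  targets=[
    [[-1.4,6.5,2,20,12,5,1],[-2.8,13,4,40,25,10,1],[-4.2,19.5,6,60,38,15,1],[-5.5,26,8,80,50,20,1],[-6.8,32.5,9.7,98,62,24,1]],
  ],
)

```text
time: 7.37
tool_pos: [584.1, -8.1, 174.6]
tcp_rot: [3.123, -0.847, 1.707]
contact_force: [0.0, 0.2, -2.1]
grip_width: 39.7
```

```bash
python3 log.py; python3 - <<'E'
from plan import *
plan([614.1,99.7,165],toolR(80.1,84.1))
E
```

```text
7.37 q [-0.498  0.729  1.317  0.664  1.649 -0.767] p [584.1  -8.1 174.6] rpy [ 3.123 -0.847  1.707] F [ 0.   0.2 -2.1] w 39.7
turn [-11.5  31.4   6.3] shift [70.3 46.9 99.9] rows 4.86 ik 0.0 [-0.44  0.91  1.53  1.2   1.66 -0.91] from [-0.5   0.73  1.32  0.66  1.65 -0.77] t 7.37
```

Emit:
send_rows(
  targets=[
    [[-2.3,6.2,1.2,14,9,20,1],[-4.6,12.4,2.4,28,19,40,1],[-6.9,18.6,3.6,42,28,60,1],[-9.2,25,5,56,37,80,1],[-11.5,31.4,6.3,70,47,100,1]],
  ],
)

```text
time: 7.78
tool_pos: [615.9, 117.5, 160.3]
tcp_rot: [3.14, -1.398, 1.467]
contact_force: [-0.6, 0.6, -1.3]
grip_width: 39.4
```

Emit:
send_rows(
  targets=[
    [[0,0,0,0,0,0,1],[0,0,0,0,0,0,1]],
  ],
)

```text
time: 7.95
tool_pos: [614.3, 118.4, 158.6]
tcp_rot: [-3.12, -1.394, 1.451]
contact_force: [-0.3, -0.3, -0.6]
grip_width: 40.1
```

```bash
python3 log.py; python3 - <<'E'
from plan import *
plan([614.1,99.7,165],toolR(80.1,84.1))
snap('side','s3');snap('top','t3')
a=cv2.imread('pics/t3.png')[80:260,170:370];b=cv2.imread('pics/s3.png')[130:330,190:390]
cv2.imwrite('pics/v3.png',np.hstack([cv2.resize(i,(400,400),interpolation=cv2.INTER_CUBIC) for i in(a,b)]))
E
```

```text
7.95 q [-0.444  0.91   1.527  1.193  1.653 -0.909] p [614.3 118.4 158.6] rpy [-3.12  -1.394  1.451] F [-0.3 -0.3 -0.6] w 40.1
turn [-0.3  0.2 -0.2] shift [ 3.1  1.7 -0.7] rows 0.09 ik 0.0 [-0.44  0.91  1.53  1.2   1.66 -0.91] from [-0.44  0.91  1.53  1.19  1.65 -0.91] t 7.95
```

View pics/v3.png

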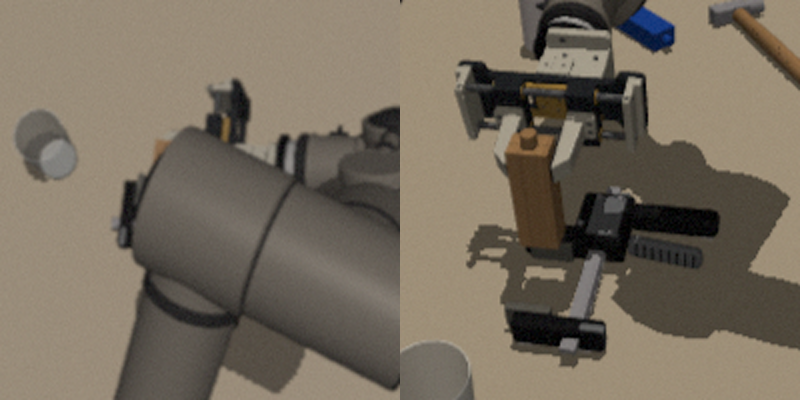

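```bash
cat > ovp.py <<'E'
from fitm import *
import sys
a=np.linspace(0,2*np.pi,12)
peg=np.concatenate([np.stack([8*np.cos(a),8*np.sin(a),np.full(12,L)],1) for L in(120,134)])
PP=[box(-15,15,-20,20,0,120),peg]
def ov(imf,x,y,z,th,out,win=(130,290,210,370),cl=None):
    im=cv2.resize(crop(cv2.imread(imf),win),None,fx=4,fy=4,interpolation=cv2.INTER_CUBIC)
    for P in place(PP,x,y,np.deg2rad(th),z)+(cl or []):
        h=cv2.convexHull(np.round((projm('side',P)+.5-[win[2],win[0]])*4).astype(np.int32)); cv2.polylines(im,[h],True,(0,255,0),1)
    cv2.imwrite(out,im[:600])
if __name__=='__main__':
    from fc import pf
    o=get_obs();Rm=R.from_euler('xyz',o['tcp_rot']).as_matrix();al=np.arctan2(Rm[1,2],Rm[0,2]);d=np.array([np.cos(al),np.sin(al),0])
    g=np.array(o['tool_pos'])-18.8*Rm[:,2]; c=g+7.9*d; print('center',c,'tilt',np.rad2deg(np.arccos(-Rm[2,2])),'al',np.rad2deg(al),'foot z',c[2]-96.7)
    ov(sys.argv[1],c[0],c[1],c[2]-96.7,np.rad2deg(al),sys.argv[2],cl=pf([559.5,37.9,84.1,83.2]))
E
python3 ovp.py pics/s3.png pics/o3.png
```

```text
center [614.68198835 106.33053252 164.42093904] tilt 79.7795375171444 al 84.23090039836552 foot z 67.72093904307029
```

View pics/o3.png

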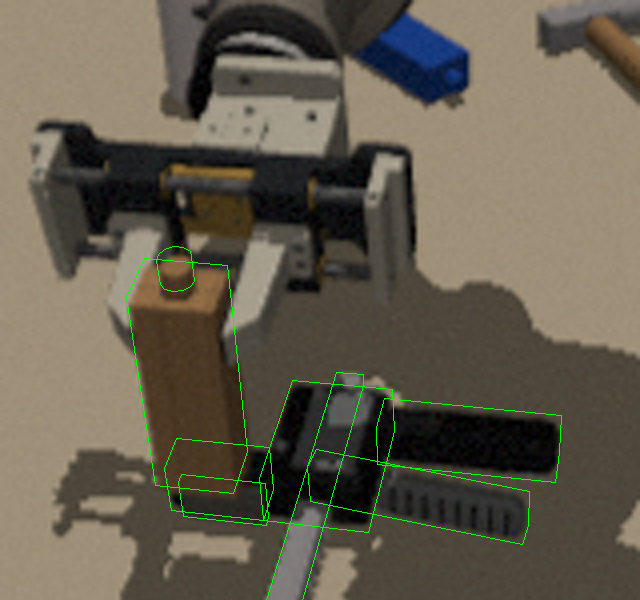

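```bash
python3 - <<'E'
from plan import *
plan([614.1,100,102],toolR(80.1,84.1))
o=get_obs();Rm=R.from_euler('xyz',o['tcp_rot']).as_matrix();print(Rm.T@[0,0,-1])
E
```

```text
turn [-0.1  0.3  0.2] shift [-61.1  -0.1  12.6] rows 1.52 ik 0.0 [-0.44  1.01  1.51  1.19  1.62 -1.  ] from [-0.45  0.91  1.52  1.19  1.65 -0.91] t 8.05
[-0.98412812 -0.00286779  0.17743622]
```

Emit:
send_rows(
  targets=[
    [[0,0,0,-15,0,4,1],[0,0,0,-30,0,7,1],[0,0,0,-45,0,10,1],[0,0.3,0,-60,0,12,1],[0,0.3,0,-60,0,12,1]],
  ],
)

```text
time: 8.47
tool_pos: [615.7, 117.7, 98.4]
tcp_rot: [3.134, -1.398, 1.477]
contact_force: [-0.6, 1.0, -0.7]
grip_width: 39.9
```

```bash
python3 log.py;python3 - <<'E'
from h import *
snap('side','s4')
E
python3 ovp.py pics/s4.png pics/o4.png
```

```text
8.47 q [-0.445  1.014  1.513  1.191  1.622 -0.998] p [615.7 117.7  98.4] rpy [ 3.134 -1.398  1.477] F [-0.6  1.  -0.7] w 39.9
center [614.96391538 107.2001062  103.11715183] tilt 80.12972826823844 al 84.18518959301285 foot z 6.417151834353433
```

View pics/o4.png

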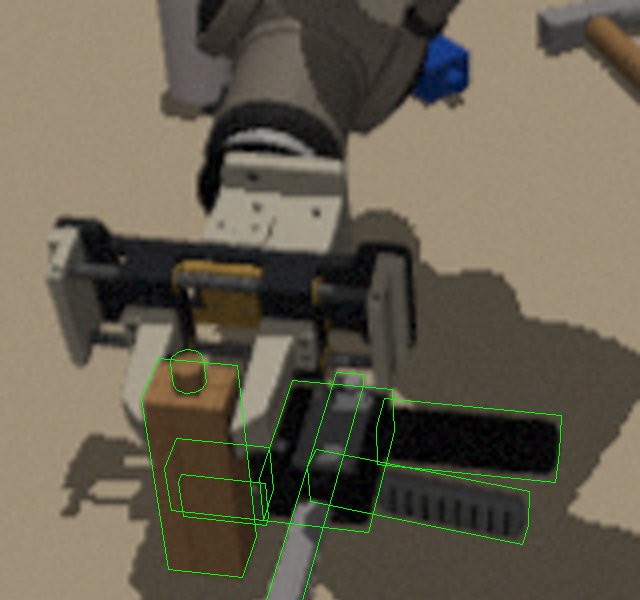

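Emit:
send_rows(
  targets=[
    [[0,0,0,-1,0,0.2,1],[0,0,0,-2,0,0.4,1],[0,0,0,-3,0,0.5,1],[0,0,0,-4,0,0.7,1],[0,0,0,-5,0,0.9,1]],
  ],
)

```text
time: 8.93
tool_pos: [615.9, 118.6, 95.3]
tcp_rot: [3.126, -1.399, 1.485]
contact_force: [0.3, 0.9, -0.9]
grip_width: 39.5
```

Emit:
send_rows(
  targets=[
    [[0,0,0,-0.5,0,0.1,1],[0,0,0,-1,0,0.2,1],[0,0,0,-1,0,0.2,1]],
  ],
)

```text
time: 9.18
tool_pos: [615.7, 118.7, 94.1]
tcp_rot: [3.131, -1.401, 1.481]
contact_force: [-0.8, -1.5, 1.9]
grip_width: 39.8
```

```bash
python3 log.py
```

```text
9.18 q [-0.444  1.023  1.511  1.193  1.621 -1.005] p [615.7 118.7  94.1] rpy [ 3.131 -1.401  1.481] F [-0.8 -1.5  1.9] w 39.8
```

Emit:
send_rows(
  targets=[
    [[0,0,0,-0.7,0,0.1,1],[0,0,0,-1.5,0,0.2,1],[0,0,0,-1.5,0,0.2,1]],
  ],
)

```text
time: 9.43
tool_pos: [615.7, 118.7, 94.1]
tcp_rot: [3.124, -1.403, 1.488]
contact_force: [-1.4, -1.1, 8.7]
grip_width: 40.0
```

```bash
python3 log.py
```

```text
9.43 q [-0.444  1.025  1.511  1.193  1.623 -1.007] p [615.7 118.7  94.1] rpy [ 3.124 -1.403  1.488] F [-1.4 -1.1  8.7] w 40.0
```

Emit:
send_rows(
  targets=[
    [[0,0,0,-0.7,0,0.1,1],[0,0,0,-1.5,0,0.2,1],[0,0,0,-1.5,0,0.2,1]],
  ],
)

```text
time: 9.68
tool_pos: [615.6, 118.7, 94.1]
tcp_rot: [3.119, -1.406, 1.494]
contact_force: [-3.0, -2.3, 14.6]
grip_width: 39.9
```

```bash
python3 log.py
```

```text
9.68 q [-0.444  1.026  1.51   1.194  1.625 -1.009] p [615.6 118.7  94.1] rpy [ 3.119 -1.406  1.494] F [-3.  -2.3 14.6] w 39.9
```

Emit:
send_rows(
  targets=[
    [[0,0,0,2,0,-0.4,1],[0,0,0,2.2,0,-0.4,1],[0,0,0,2.2,0,-0.4,1],[0,0,0,2.2,0,-0.4,0.6],[0,0,0,2.2,0,-0.4,0.2]],
  ],
)

```text
time: 10.1
tool_pos: [615.7, 118.6, 94.1]
tcp_rot: [3.126, -1.402, 1.485]
contact_force: [-1.5, -0.9, 7.7]
grip_width: 39.9
```

Emit:
send_rows(
  targets=[
    [[0,0,0,0,0,0,-0.2],[0,0,0,0,0,0,-0.6],[0,0,0,0,0,0,-1],[0,0,0,0,0,0,-1],[0,0,0,0,0,0,-1]],
  ],
)

```text
time: 10.52
tool_pos: [615.7, 118.6, 92.7]
tcp_rot: [3.134, -1.4, 1.477]
contact_force: [0.6, 0.5, -0.0]
grip_width: 68.6
```

```bash
python3 log.py;python3 - <<'E'
from h import *
snap('side','s5')
E
python3 ovp.py pics/s5.png pics/o5.png
```

```text
10.52 q [-0.444  1.025  1.511  1.192  1.619 -1.006] p [615.7 118.6  92.7] rpy [ 3.134 -1.4    1.477] F [ 0.6  0.5 -0. ] w 68.6
center [614.60962301 108.07660356  95.95775769] tilt 80.19964734335461 al 84.21646213865357 foot z -0.7422423061362764
```

View pics/o5.png

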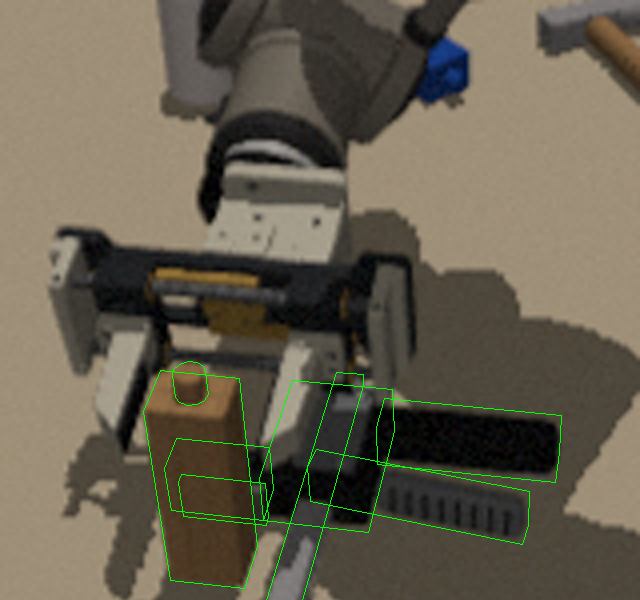

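The post is standing free and its outline agrees with my overlay. I'll back straight out along the tool axis.

Emit:
send_rows(
  targets=[
    [[0,0,0,0,0,0,-1],[0,0,0,0,0,-15,-1],[0,0,0,0,0,-35,-1],[0,0,0,5,0,-65,-1],[0,0,0,25,0,-100,-1]],
  ],
)

```text
time: 10.98
tool_pos: [604.8, 24.1, 132.7]
tcp_rot: [-3.119, -1.401, 1.449]
contact_force: [-0.3, -0.5, 0.1]
grip_width: 91.6
```

```bash
python3 log.py;python3 - <<'E'
from h import *
snap('side','s6')
E
cat > pt.py <<'E'
from fitm import *
from ovp import PP,ov
import sys
def fitpost(imf,x0,win=(110,290,180,340),sel=None):
    b=crop(cv2.imread(imf).astype(float),win); m=((b[:,:,2]/(b[:,:,0]+5)>1.55)&(b[:,:,2]>30)).astype(np.uint8)
    n,l,st,ct=cv2.connectedComponentsWithStats(m); k=1+np.argmax(st[1:,4]); m=(l==k)
    return fitpose(lambda x:place(PP,x[0],x[1],np.deg2rad(x[2])),{'side':m},{'side':win},x0,[4,4,5])
if __name__=='__main__':
    x,f,f0=fitpost(sys.argv[1],[614,108,84]); print(np.round(x,1),f,f0)
    from fc import pf
    ov(sys.argv[1],x[0],x[1],0,x[2],sys.argv[2],cl=pf([559.5,37.9,84.1,83.2]))
E
python3 pt.py pics/s6.png pics/o6.png
```

```text
10.98 q [-0.584  0.986  1.436  1.088  1.748 -0.933] p [604.8  24.1 132.7] rpy [-3.119 -1.401  1.449] F [-0.3 -0.5  0.1] w 91.6
[614.7 107.8  89. ] 7.765325625960296 16.713509931427264
```

View pics/o6.png

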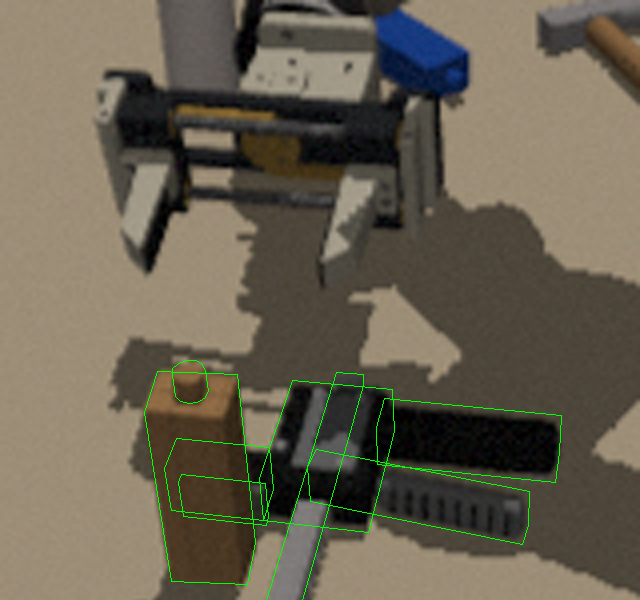

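```bash
python3 - <<'E'
from plan import *
for a in (174.1,-5.9):
    plan([492.3,48.9,160],toolR(0,a))
    e,q=ik(np.array([492.3,48.9,5.2]),toolR(0,a));print(e,np.round(q,2))
o=get_obs();Rm=R.from_euler('xyz',o['tcp_rot']).as_matrix();print(Rm.T)
E
```

```text
turn [ 62.2 -61.6 -73.5] shift [   6.3 -117.4   18.7] rows 16.33 ik 0.0 [-0.06  0.38  1.73 -0.    1.03 -1.52] from [-0.59  0.98  1.43  1.09  1.75 -0.93] t 11.03
2.4633110011817184e-15 [-0.06  0.59  1.86 -0.    0.7  -1.52]
turn [-61.7 -62.3  73.8] shift [   6.3 -117.4   18.7] rows 16.37 ik 0.0 [-0.06  0.38  1.73  0.    1.03  1.62] from [-0.59  0.98  1.43  1.09  1.75 -0.93] t 11.03
1.375944035436192e-10 [-0.06  0.59  1.86 -0.    0.7   1.62]
[[ 0.01116992  0.17130253  0.98515515]
 [ 0.99446995 -0.10479153  0.00694602]
 [ 0.10442578  0.97962961 -0.17152573]]
```

Emit:
send_rows(
  targets=[
    [[0,-7,0,20,0,-15,-1],[0,-14,0,40,-15,-20,-1],[0,-21,0,60,-30,-20,-1],[0,-28,0,80,-45,-20,-1],[0,-35,0,100,-60,-20,-1]],
  ],
)

```text
time: 11.45
tool_pos: [545.5, 26.4, 237.9]
tcp_rot: [3.137, -0.783, 1.47]
contact_force: [0.7, 1.1, -1.1]
grip_width: 91.7
```

Emit:
send_rows(
  targets=[
    [[0,-7,0,0,-8,0,-1],[0,-14,0,0,-16,0,-1],[0,-21,0,0,-24,0,-1],[0,-28,0,0,-32,0,-1],[0,-35,0,0,-40,0,-1]],
  ],
)

```text
time: 11.87
tool_pos: [506.3, 30.9, 238.2]
tcp_rot: [3.136, -0.172, 1.469]
contact_force: [-0.7, 0.8, 1.3]
grip_width: 91.7
```

```bash
python3 log.py;python3 - <<'E'
from plan import *
snap('side','s7');snap('top','t7')
plan([492.3,48.9,120],toolR(0,174.1))
E
python3 pt.py pics/s7.png pics/o7.png
```

```text
11.87 q [-0.2    0.29   1.581  0.179  1.287 -0.149] p [506.3  30.9 238.2] rpy [ 3.136 -0.172  1.469] F [-0.7  0.8  1.3] w 91.7
turn [  8.1  -7.7 -89.3] shift [-10.9 -15.5 137.4] rows 12.86 ik 0.0 [-0.06  0.43  1.78 -0.    0.93 -1.52] from [-0.2   0.29  1.58  0.18  1.29 -0.15] t 11.97
[614.5 108.4  91.9] 11.21923483365255 25.075481378917633
```

View pics/o7.png

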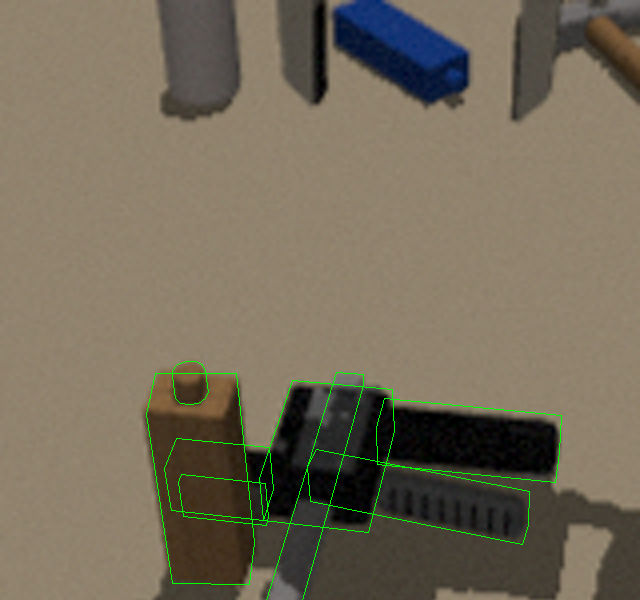

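The post is upright and nothing has shifted. I'll yaw the hand and move over the handle.

Emit:
send_rows(
  targets=[
    [[1,-1,-7,0,0,10,-1],[2,-2,-14,0,0,20,-1],[3,-3,-21,0,0,30,-1],[4,-4,-28,0,0,40,-1],[5,-4,-34,0,0,50,-1]],
  ],
)

```text
time: 12.38
tool_pos: [507.2, 40.4, 186.4]
tcp_rot: [-3.141, -0.109, 2.075]
contact_force: [-0.3, -0.1, -0.3]
grip_width: 91.9
```

Emit:
send_rows(
  targets=[
    [[0,0,-7,0,0,5,-1],[0,0,-14,0,0,10,-1],[0,0,-21,0,0,15,-1],[0,0,-28,0,0,20,-1],[0,0,-35,0,0,25,-1]],
  ],
)

```text
time: 12.8
tool_pos: [505.9, 42.2, 161.5]
tcp_rot: [3.079, -0.09, 2.687]
contact_force: [-0.0, 0.3, 0.2]
grip_width: 92.3
```

```bash
python3 log.py;python3 - <<'E'
from plan import *
plan([492.3,48.9,100],toolR(0,174.1))
E
```

```text
12.8 q [-0.124  0.402  1.631  0.096  1.174 -1.278] p [505.9  42.2 161.5] rpy [ 3.079 -0.09   2.687] F [-0.   0.3  0.2] w 92.3
turn [  4.5  -4.5 -20.3] shift [ 7.9 -5.1 81.2] rows 3.03 ik 0.0 [-0.06  0.46  1.8  -0.    0.88 -1.52] from [-0.12  0.4   1.63  0.1   1.17 -1.28] t 12.8
```

Emit:
send_rows(
  targets=[
    [[1.2,-1.2,-5,2,-1.5,20,-1],[2.4,-2.4,-10,4,-3,40,-1],[3.5,-3.5,-15,6,-4,60,-1],[4.5,-4.5,-20.3,8,-5,81,-1],[4.5,-4.5,-20.3,8,-5,81,-1]],
  ],
)

```text
time: 13.22
tool_pos: [488.7, 49.6, 78.4]
tcp_rot: [-3.138, -0.007, 3.037]
contact_force: [-1.4, -0.2, -0.1]
grip_width: 91.9
```

```bash
python3 log.py;python3 - <<'E'
from plan import *
snap('side','s8')
plan([492.3,48.9,24],toolR(0,174.1))
b=cv2.imread('pics/s8.png')[150:330,220:420];cv2.imwrite('pics/v8.png',cv2.resize(b,None,fx=3.3,fy=3.3,interpolation=cv2.INTER_CUBIC))
E
```

```text
13.22 q [-0.053  0.463  1.804 -0.004  0.882 -1.517] p [488.7  49.6  78.4] rpy [-3.138 -0.007  3.037] F [-1.4 -0.2 -0.1] w 91.9
turn [-0.2 -0.2 -0.4] shift [-2.2 -0.1 75.2] rows 1.84 ik 0.0 [-0.06  0.59  1.86 -0.    0.7  -1.52] from [-0.05  0.46  1.8  -0.    0.88 -1.51] t 13.27
```

View pics/v8.png

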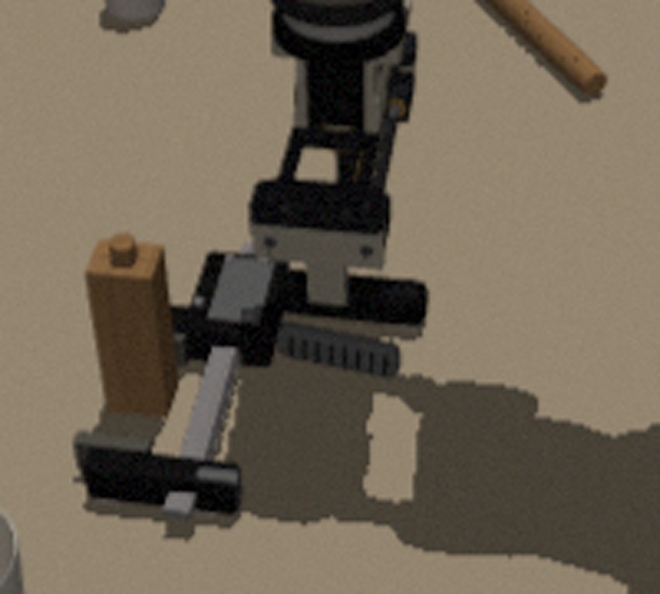

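The open fingers line up across the handle and lever. I'll descend now.

Emit:
send_rows(
  targets=[
    [[0,0,0,-2,0,25,-1],[0,0,0,-2,0,50,-1],[0,0,0,-2,0,65,-1],[0,0,0,-2,0,73,-1],[0,0,0,-2,0,73,-1]],
  ],
)

```text
time: 13.68
tool_pos: [494.6, 48.5, 8.6]
tcp_rot: [-3.138, 0.0, 3.032]
contact_force: [-0.4, -0.3, 0.4]
grip_width: 91.4
```

```bash
python3 log.py;python3 - <<'E'
from plan import *
plan([492.3,48.9,24],toolR(0,174.1))
E
```

```text
13.68 q [-0.054  0.585  1.848 -0.005  0.709 -1.511] p [494.6  48.5   8.6] rpy [-3.138  0.     3.032] F [-0.4 -0.3  0.4] w 91.4
turn [-0.2  0.  -0.4] shift [2.4 0.2 3.4] rows 0.1 ik 0.0 [-0.06  0.59  1.86 -0.    0.7  -1.52] from [-0.05  0.58  1.85 -0.01  0.71 -1.51] t 13.68
```

Emit:
send_rows(
  targets=[
    [[0,0,0,0,0,3,0.1],[0,0,0,0,0,3,0.1],[0,0,0,0,0,3,0.1],[0,0,0,0,0,3,0.1],[0,0,0,0,0,3,0.1]],
  ],
)

```text
time: 14.1
tool_pos: [494.8, 49.1, 7.0]
tcp_rot: [-3.137, 0.003, 3.036]
contact_force: [-2.2, -3.0, 4.6]
grip_width: 63.1
```

Emit:
send_rows(
  targets=[
    [[0,0,0,0,0,0,0.1],[0,0,0,0,0,0,0.1],[0,0,0,0,0,0,0.1],[0,0,0,0,0,0,0.1]],
  ],
)

```text
time: 14.43
tool_pos: [495.0, 48.9, 7.1]
tcp_rot: [-3.137, 0.004, 3.035]
contact_force: [-1.9, -3.5, 6.4]
grip_width: 42.2
```

```bash
python3 log.py;python3 - <<'E'
from plan import *
snap('side','s9')
b=cv2.imread('pics/s9.png')[150:330,220:420];cv2.imwrite('pics/v9.png',cv2.resize(b,None,fx=3.3,fy=3.3,interpolation=cv2.INTER_CUBIC))
E
```

```text
14.43 q [-0.053  0.587  1.85  -0.007  0.701 -1.512] p [495.   48.9   7.1] rpy [-3.137  0.004  3.035] F [-1.9 -3.5  6.4] w 42.2
```

View pics/v9.png

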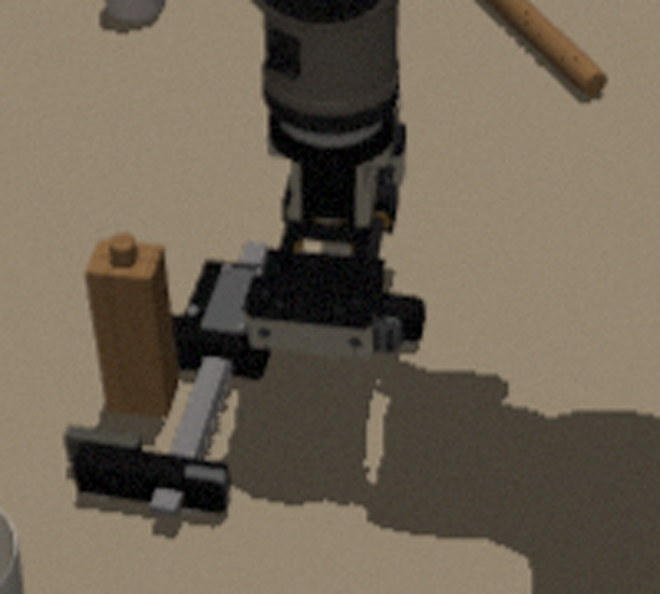

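Emit:
send_rows(
  targets=[
    [[0,0,0,0,0,-2,-0.8],[0,0,0,0,0,-2,-0.8],[0,0,0,0,0,-2,-0.8],[0,0,0,0,0,-2,-0.8],[0,0,0,0,0,-2,-0.8]],
  ],
)

```text
time: 14.9
tool_pos: [494.6, 49.5, 8.2]
tcp_rot: [-3.138, 0.002, 3.035]
contact_force: [1.3, 0.3, -0.2]
grip_width: 70.4
```

```bash
python3 log.py;python3 - <<'E'
from plan import *
snap('side','s10')
b=cv2.imread('pics/s10.png')[150:330,220:420];cv2.imwrite('pics/v10.png',cv2.resize(b,None,fx=3.3,fy=3.3,interpolation=cv2.INTER_CUBIC))
E
```

```text
14.9 q [-0.052  0.585  1.85  -0.006  0.705 -1.512] p [494.6  49.5   8.2] rpy [-3.138e+00  2.000e-03  3.035e+00] F [ 1.3  0.3 -0.2] w 70.4
```

View pics/v10.png

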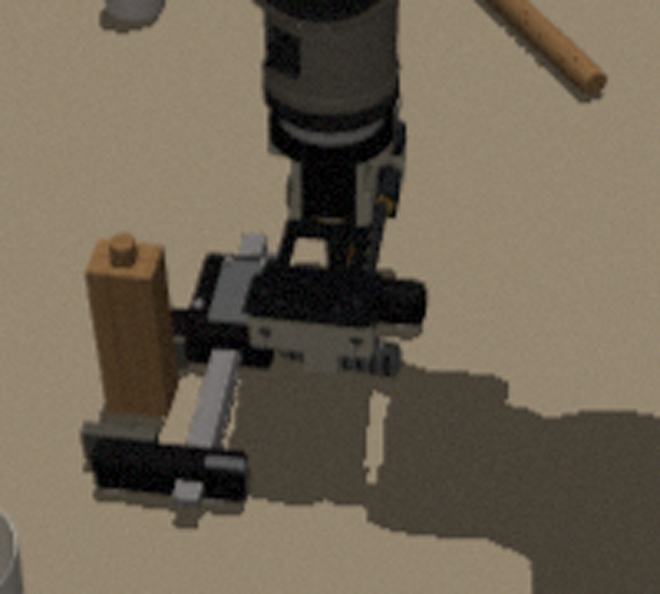

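Emit:
send_rows(
  targets=[
    [[0,0,0,0,0,0,0.1],[0,0,0,0,0,0,0.1],[0,0,0,0,0,0,0.1],[0,0,0,0,0,0,0.1],[0,0,0,0,0,0,0.1]],
  ],
)

```text
time: 15.37
tool_pos: [494.3, 49.1, 8.2]
tcp_rot: [-3.137, 0.002, 3.035]
contact_force: [-0.9, -1.2, 1.5]
grip_width: 50.3
```

Emit:
send_rows(
  targets=[
    [[0,0,0,0,0,0,0.1],[0,0,0,0,0,0,-0.8],[0,0,0,0,0,0,-0.8],[0,0,0,0,0,0,-0.8],[0,0,0,0,0,0,-0.8]],
  ],
)

```text
time: 15.78
tool_pos: [494.8, 49.5, 8.2]
tcp_rot: [-3.138, 0.003, 3.035]
contact_force: [-0.1, 1.8, -0.7]
grip_width: 66.1
```

Emit:
send_rows(
  targets=[
    [[0,0,0,0,0,0,-0.8],[0,0,0,0,0,0,-0.8]],
  ],
)

```text
time: 15.95
tool_pos: [494.5, 49.2, 8.2]
tcp_rot: [-3.137, 0.002, 3.035]
contact_force: [-0.4, -0.4, -0.4]
grip_width: 80.0
```

```bash
cat > look.py <<'E'
from h import *
import sys
snap('side',sys.argv[1])
b=cv2.imread(f'pics/{sys.argv[1]}.png')[150:330,220:420];cv2.imwrite(f'pics/z_{sys.argv[1]}.png',cv2.resize(b,None,fx=3.3,fy=3.3,interpolation=cv2.INTER_CUBIC))
E
python3 log.py;python3 look.py s11
```

```text
15.95 q [-0.052  0.585  1.85  -0.007  0.705 -1.512] p [494.5  49.2   8.2] rpy [-3.137e+00  2.000e-03  3.035e+00] F [-0.4 -0.4 -0.4] w 80.0
```

View pics/z_s11.png

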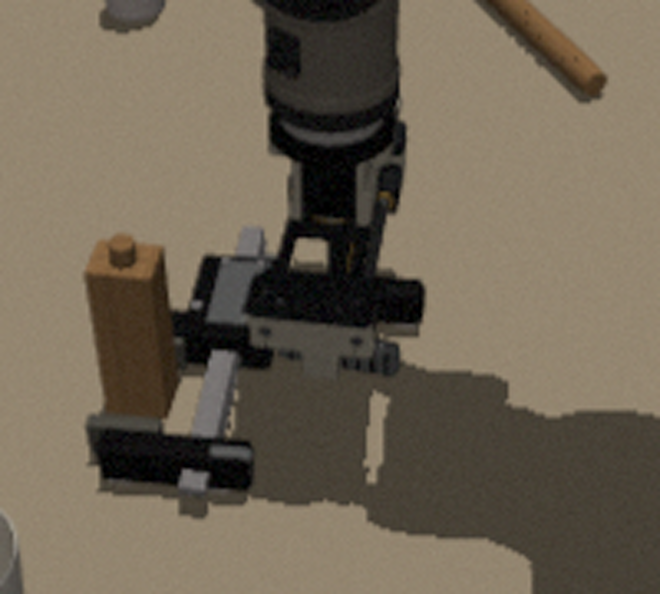

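Emit:
send_rows(
  targets=[
    [[0,0,0,0,0,0,0.1],[0,0,0,0,0,0,0.1],[0,0,0,0,0,0,0.1],[0,0,0,0,0,0,0.1],[0,0,0,0,0,0,0.1]],
  ],
)

```text
time: 16.42
tool_pos: [494.3, 49.1, 8.2]
tcp_rot: [-3.137, 0.002, 3.035]
contact_force: [-0.9, -1.5, 0.8]
grip_width: 54.1
```

Emit:
send_rows(
  targets=[
    [[0,0,0,0,0,0,0.1],[0,0,0,0,0,0,0.1],[0,0,0,0,0,0,0.1]],
  ],
)

```text
time: 16.67
tool_pos: [494.5, 49.2, 8.2]
tcp_rot: [-3.137, 0.002, 3.035]
contact_force: [-1.2, -2.9, 1.3]
grip_width: 42.0
```

Emit:
send_rows(
  targets=[
    [[0,0,0,0,0,0,-0.6],[0,0,0,0,0,0,-0.6],[0,0,0,0,0,0,-0.6],[0,0,0,0,0,0,-0.6],[0,0,0,0,0,0,-0.6]],
  ],
)

```text
time: 17.08
tool_pos: [494.8, 49.5, 8.3]
tcp_rot: [-3.138, 0.003, 3.035]
contact_force: [1.7, 2.3, 0.8]
grip_width: 70.1
```

```bash
cat > st.py <<'E'
from fitm import *
from fc import parts
import sys
n=sys.argv[1]; x0=[float(v) for v in sys.argv[2:6]]
win=(205,320,230,365)
im=snap('side',n); r=regions_of('end_jaw','side'); 
# fit end jaw (x,y,yaw) from region
m=r[0]['region']; cv2.imwrite('pics/r_ej.png',m.astype(np.uint8)*255)
def ej(x): return place(parts(x[3])[4:6],x[0],x[1],np.deg2rad(x[2]))
f=lambda d:ej([x0[0],x0[1],x0[2]+d[1],x0[3]+d[0]])
x,c,c0=fitpose(f,{'side':crop(m,win)},{'side':win},[0,0],[-5,2]); print('op',x0[3]+x[0],'yaw',x0[2]+x[1],c,c0,r[0]['conf'])
imz=cv2.resize(crop(cv2.imread(f'pics/{n}.png'),(150,330,220,420)),None,fx=3.3,fy=3.3,interpolation=cv2.INTER_CUBIC)
from ovp import PP
for P in place(parts(x0[3]+x[0]),x0[0],x0[1],np.deg2rad(x0[2]+x[1]))[:7]:
    h=cv2.convexHull(np.round((projm('side',P)+.5-[220,150])*3.3).astype(np.int32)); cv2.polylines(imz,[h],True,(0,255,0),1)
cv2.imwrite(f'pics/z_{n}.png',imz)
E
python3 log.py; python3 st.py s12 559.5 37.9 84 58
```

```text
17.08 q [-0.052  0.585  1.849 -0.006  0.705 -1.512] p [494.8  49.5   8.3] rpy [-3.138e+00  3.000e-03  3.035e+00] F [1.7 2.3 0.8] w 70.1
op 57.41632270812988 yaw 85.58363914489746 89.04817941105378 116.1635895850948 0.57
```

View pics/z_s12.png

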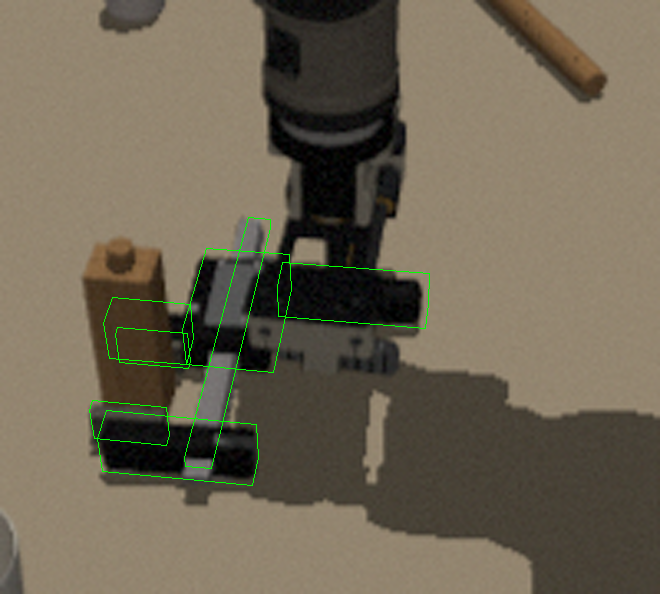

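Emit:
send_rows(
  targets=[
    [[0,0,0,0,0,0,0.1],[0,0,0,0,0,0,0.1],[0,0,0,0,0,0,0.1],[0,0,0,0,0,0,0.1],[0,0,0,0,0,0,0.1]],
  ],
)

```text
time: 17.6
tool_pos: [494.3, 49.0, 8.3]
tcp_rot: [-3.137, 0.002, 3.035]
contact_force: [-0.9, -3.0, 3.0]
grip_width: 45.3
```

Emit:
send_rows(
  targets=[
    [[0,0,0,0,0,0,0.1],[0,0,0,0,0,0,0.1]],
  ],
)

```text
time: 17.77
tool_pos: [494.3, 49.1, 8.2]
tcp_rot: [-3.137, 0.002, 3.035]
contact_force: [-0.9, -3.3, 3.0]
grip_width: 41.6
```

```bash
python3 log.py;python3 look.py s13
```

```text
17.77 q [-0.052  0.584  1.85  -0.007  0.706 -1.512] p [494.3  49.1   8.2] rpy [-3.137e+00  2.000e-03  3.035e+00] F [-0.9 -3.3  3. ] w 41.6
```

View pics/z_s13.png

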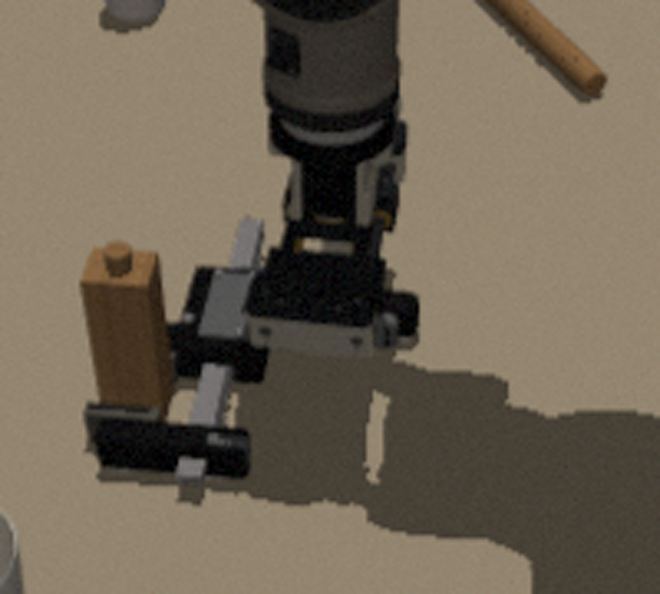

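Emit:
send_rows(
  targets=[
    [[0,0,0,0,0,0,-0.6],[0,0,0,0,0,0,-0.6],[0,0,0,0,0,0,-0.6],[0,0,0,0,0,0,-0.6],[0,0,0,0,0,0,-0.6]],
  ],
)

```text
time: 18.23
tool_pos: [494.9, 49.5, 8.2]
tcp_rot: [-3.138, 0.003, 3.035]
contact_force: [1.4, 1.4, 0.1]
grip_width: 70.3
```

Emit:
send_rows(
  targets=[
    [[0,0,0,0,0,0,0.1],[0,0,0,0,0,0,0.1],[0,0,0,0,0,0,0.1],[0,0,0,0,0,0,0.1],[0,0,0,0,0,0,0.1]],
  ],
)

```text
time: 18.65
tool_pos: [494.2, 49.0, 8.2]
tcp_rot: [-3.137, 0.002, 3.035]
contact_force: [-1.8, -2.9, 1.7]
grip_width: 45.0
```

Emit:
send_rows(
  targets=[
    [[0,0,0,0,0,0,0.1],[0,0,0,0,0,0,0.1],[0,0,0,0,0,0,0.1]],
  ],
)

```text
time: 18.9
tool_pos: [494.3, 49.1, 8.2]
tcp_rot: [-3.137, 0.002, 3.035]
contact_force: [-2.5, -4.8, 3.2]
grip_width: 41.6
```

```bash
python3 log.py;python3 look.py s14
```

```text
18.9 q [-0.052  0.584  1.85  -0.007  0.706 -1.512] p [494.3  49.1   8.2] rpy [-3.137e+00  2.000e-03  3.035e+00] F [-2.5 -4.8  3.2] w 41.6
```

View pics/z_s14.png

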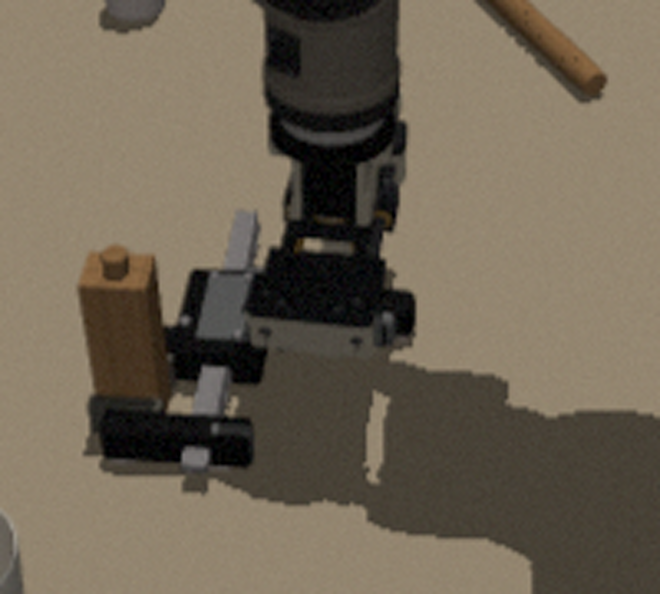

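Emit:
send_rows(
  targets=[
    [[0,0,0,0,0,0,-0.6],[0,0,0,0,0,0,-0.6],[0,0,0,0,0,0,-0.6],[0,0,0,0,0,0,-0.6],[0,0,0,0,0,0,-0.6]],
  ],
)

```text
time: 19.37
tool_pos: [494.9, 49.6, 8.2]
tcp_rot: [-3.138, 0.003, 3.035]
contact_force: [0.4, 1.0, -1.3]
grip_width: 70.1
```

```bash
python3 log.py;python3 look.py s15; cat > st2.py <<'E'
from fitm import *
from fc import parts
from pt import fitpost
from ovp import PP
import sys
n=sys.argv[1]; x0=[float(v) for v in sys.argv[2:6]]
im=cv2.imread(f'pics/{n}.png'); win=(150,330,220,420); b=crop(im,win).astype(float)
px,c,c0=fitpost(f'pics/{n}.png',[614,112,84]); print('post',np.round(px,1),c)
imz=cv2.resize(crop(im,win),None,fx=3.3,fy=3.3,interpolation=cv2.INTER_CUBIC)
for P in place(parts(x0[3]),x0[0],x0[1],np.deg2rad(x0[2]))[:7]+place(PP,px[0],px[1],np.deg2rad(px[2])):
    h=cv2.convexHull(np.round((projm('side',P)+.5-[220,150])*3.3).astype(np.int32)); cv2.polylines(imz,[h],True,(0,255,0),1)
cv2.imwrite(f'pics/z_{n}.png',imz)
th=np.deg2rad(x0[2]);d=px[:2]-np.array(x0[:2]);print('post in clamp',d@[np.cos(th),np.sin(th)],d@[-np.sin(th),np.cos(th)],px[2]-x0[2])
E
python3 st2.py s15 559.5 40 86 41
```

```text
19.37 q [-0.052  0.585  1.849 -0.006  0.705 -1.512] p [494.9  49.6   8.2] rpy [-3.138e+00  3.000e-03  3.035e+00] F [ 0.4  1.  -1.3] w 70.1
post [619.  105.4  97.4] 166.75617938573623
post in clamp 69.35448921025424 -54.78847312412601 11.431486850195284
```

View pics/z_s15.png

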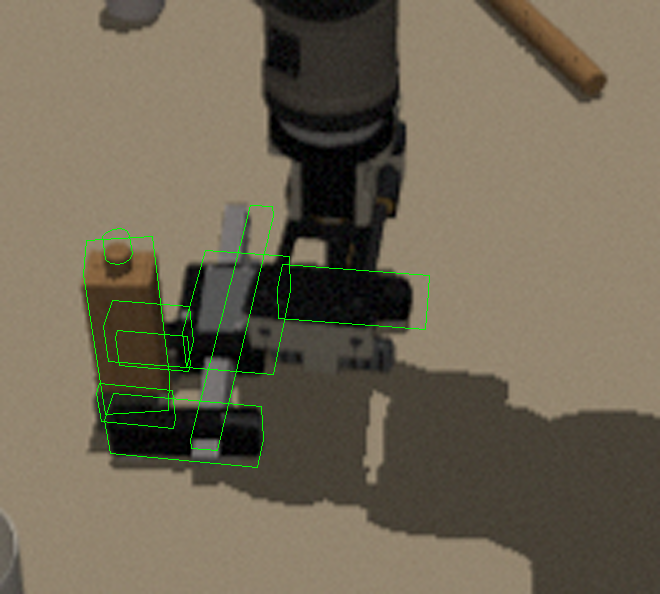

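Emit:
send_rows(
  targets=[
    [[0,0,0,-4,0,0,-0.6],[0,0,0,-8,0,0,-0.5],[0,0,0,-8,0,0,-0.4],[0,0,0,-8,0,0,-0.3],[0,0,0,-8,0,0,-0.2]],
  ],
)

```text
time: 19.83
tool_pos: [502.6, 48.0, 8.2]
tcp_rot: [-3.137, 0.002, 3.035]
contact_force: [-0.6, -3.0, -0.6]
grip_width: 57.5
```

```bash
python3 log.py
```

```text
19.83 q [-0.054  0.594  1.828 -0.007  0.718 -1.513] p [502.6  48.    8.2] rpy [-3.137e+00  2.000e-03  3.035e+00] F [-0.6 -3.  -0.6] w 57.5
```

Emit:
send_rows(
  targets=[
    [[0,0,0,0,0,0,-0.2],[0,0,0,0,0,0,-0.2],[0,0,0,0,0,0,-0.15],[0,0,0,0,0,0,-0.1],[0,0,0,0,0,0,-0.1]],
  ],
)

```text
time: 20.25
tool_pos: [502.4, 48.5, 8.2]
tcp_rot: [-3.138, 0.002, 3.035]
contact_force: [0.5, -2.8, -1.5]
grip_width: 51.0
```

```bash
python3 log.py;python3 look.py s16
```

```text
20.25 q [-0.053  0.594  1.828 -0.006  0.718 -1.513] p [502.4  48.5   8.2] rpy [-3.138e+00  2.000e-03  3.035e+00] F [ 0.5 -2.8 -1.5] w 51.0
```

View pics/z_s16.png

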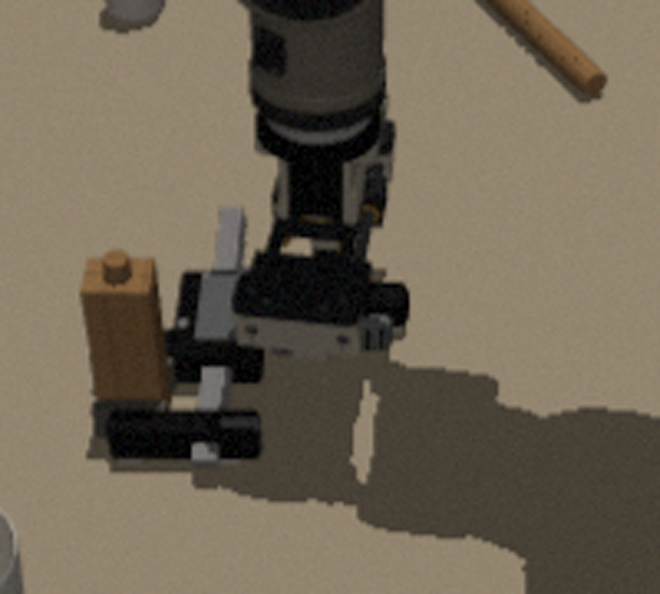

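Emit:
send_rows(
  targets=[
    [[0,0,0,0,0,0,-0.05],[0,0,0,0,0,0,0],[0,0,0,0,0,0,0.05],[0,0,0,0,0,0,0.1],[0,0,0,0,0,0,0.1]],
  ],
)

```text
time: 20.72
tool_pos: [502.4, 48.5, 8.2]
tcp_rot: [-3.138, 0.002, 3.035]
contact_force: [0.6, -1.6, -2.8]
grip_width: 48.4
```

```bash
python3 log.py;python3 look.py s17
```

```text
20.72 q [-0.053  0.594  1.828 -0.006  0.718 -1.513] p [502.4  48.5   8.2] rpy [-3.138e+00  2.000e-03  3.035e+00] F [ 0.6 -1.6 -2.8] w 48.4
```

View pics/z_s17.png

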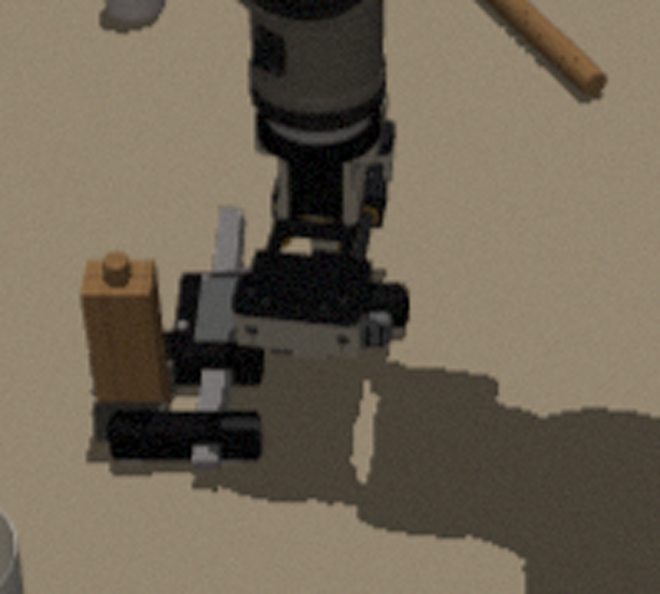

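```bash
python3 - <<'E'
from h import *
snap('top','t17')
for n,z in(('end_jaw',18),('body_pad',18),('handle_grip',18),('post_mid',60),('post',0)):
  for c in('side','top'):
    for d in place_of(n,c)[:1]: print(n,c,round(d['conf'],2),np.round(d['location'],1),np.round(at(c,d['location'],z)[:2],1))
a=cv2.imread('pics/t17.png')[130:250,210:330];b=cv2.imread('pics/s17.png')[215:300,240:310]
cv2.imwrite('pics/v17.png',np.hstack([cv2.resize(a,(400,400),interpolation=cv2.INTER_CUBIC),cv2.resize(b,(400,400),interpolation=cv2.INTER_CUBIC)]))
E
python3 log.py
```

```text
end_jaw side 0.74 [271.3 259.1] [617.8 128.5]
body_pad side 0.69 [264.2 261.4] [616.2 108.5]
handle_grip top 0.52 [147.2 199.4] [682.4 299.3]
post_mid side 0.85 [253.6 256.5] [620.4 119.3]
post_mid top 0.75 [188.5 431.2] [ 535.2 -392.7]
post side 0.85 [276.5 261.2] [615.5 126.4]
post top 0.83 [172.9 444.4] [ 598. -455.]
21.32 q [-0.053  0.594  1.828 -0.006  0.718 -1.513] p [502.4  48.5   8.2] rpy [-3.138e+00  2.000e-03  3.035e+00] F [ 1.  -1.1 -2.9] w 48.3
```

View pics/v17.png

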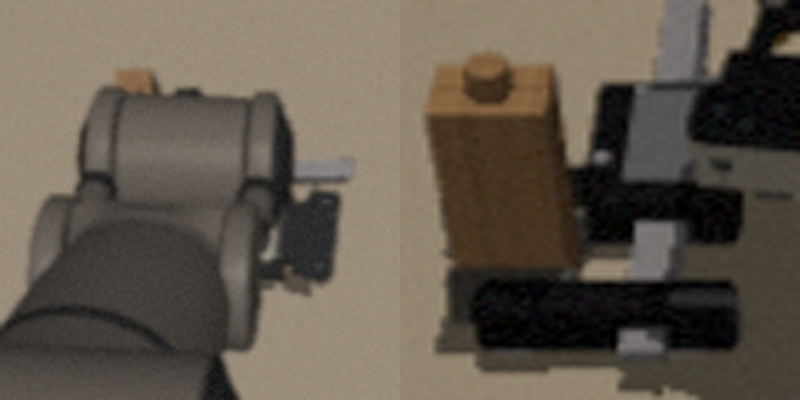

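Emit:
send_rows(
  targets=[
    [[0,0,0,0,0,0,0],[0,0,0,0,0,0,0],[0,0,0,0,0,0,0],[0,0,0,0,0,0,0]],
  ],
)

```text
time: 21.65
tool_pos: [502.4, 48.5, 8.2]
tcp_rot: [-3.138, 0.002, 3.035]
contact_force: [0.2, -1.5, -3.0]
grip_width: 48.2
```

```bash
python3 log.py
```

```text
21.65 q [-0.053  0.594  1.828 -0.006  0.718 -1.513] p [502.4  48.5   8.2] rpy [-3.138e+00  2.000e-03  3.035e+00] F [ 0.2 -1.5 -3. ] w 48.2
```

Emit:
send_rows(
  targets=[
    [[0,0,0,0,0,0,-0.05],[0,0,0,0,0,0,-0.05],[0,0,0,0,0,0,-0.05],[0,0,0,0,0,0,-0.05]],
  ],
)

```text
time: 21.98
tool_pos: [502.4, 48.5, 8.2]
tcp_rot: [-3.138, 0.002, 3.035]
contact_force: [0.6, -0.9, -2.8]
grip_width: 48.8
```

```bash
python3 log.py
```

```text
21.98 q [-0.053  0.594  1.828 -0.006  0.718 -1.513] p [502.4  48.5   8.2] rpy [-3.138e+00  2.000e-03  3.035e+00] F [ 0.6 -0.9 -2.8] w 48.8
```

Emit:
send_rows(
  targets=[
    [[0,0,0,0,0,0,-0.08],[0,0,0,0,0,0,-0.1],[0,0,0,0,0,0,-0.1],[0,0,0,0,0,0,-0.1],[0,0,0,0,0,0,-0.1]],
  ],
)

```text
time: 22.4
tool_pos: [502.4, 48.7, 8.2]
tcp_rot: [-3.138, 0.002, 3.036]
contact_force: [0.7, 1.6, -2.9]
grip_width: 50.8
```

```bash
python3 log.py; python3 look.py s18; python3 - <<'E'
from h import *
# subpixel shifts of patches between pictures
g=lambda n:cv2.cvtColor(cv2.imread(f'pics/{n}.png'),cv2.COLOR_BGR2GRAY).astype(np.float32)
P={'post':(222,265,243,272),'jaw':(262,296,246,304),'housing':(228,266,268,294)}
ref=g('s17')
for n in('s14','s15','s16','s18'):
    b=g(n)
    for k,(r0,r1,c0,c1) in P.items():
        s,resp=cv2.phaseCorrelate(ref[r0:r1,c0:c1],b[r0:r1,c0:c1],cv2.createHanningWindow((c1-c0,r1-r0),cv2.CV_32F)); print(n,k,np.round(s,2),round(resp,2))
E
```

```text
22.4 q [-0.053  0.594  1.828 -0.006  0.718 -1.513] p [502.4  48.7   8.2] rpy [-3.138e+00  2.000e-03  3.036e+00] F [ 0.7  1.6 -2.9] w 50.8
s14 post [-0.53 -1.33] 0.84
s14 jaw [-2.17  0.96] 0.74
s14 housing [ 1.52 -1.07] 1.08
s15 post [-0.21 -2.11] 0.87
s15 jaw [ 0.19 -1.32] 0.98
s15 housing [ 1.54 -3.13] 0.9
s16 post [-0.03 -0.18] 1.01
s16 jaw [-0.04 -0.51] 1.04
s16 housing [ 0.69 -0.41] 1.01
s18 post [0.07 0.34] 1.01
s18 jaw [0.15 0.01] 0.98
s18 housing [0.41 0.06] 0.94
```

View pics/z_s18.png

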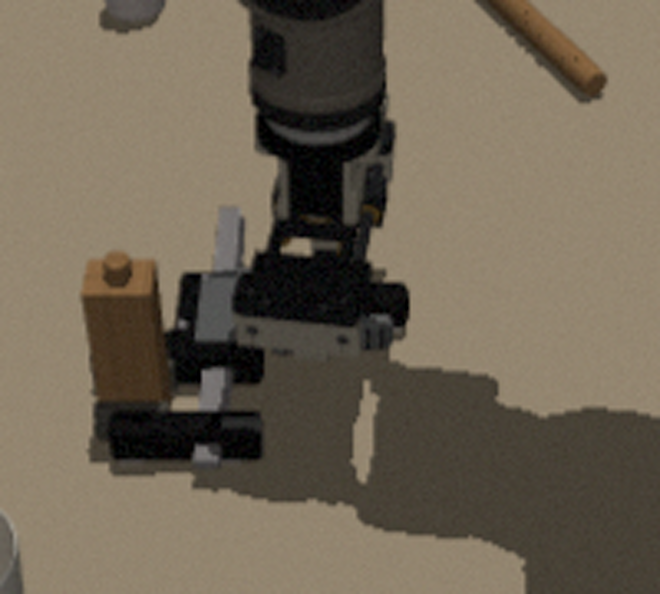

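Emit:
send_rows(
  targets=[
    [[0,0,0,0,0,0,-0.12],[0,0,0,0,0,0,-0.15],[0,0,0,0,0,0,-0.15],[0,0,0,0,0,0,-0.15]],
  ],
)

```text
time: 22.78
tool_pos: [502.4, 48.5, 8.2]
tcp_rot: [-3.138, 0.002, 3.035]
contact_force: [-0.6, 1.9, -2.0]
grip_width: 53.0
```

```bash
python3 log.py; python3 look.py s19
```

```text
22.78 q [-0.053  0.594  1.828 -0.006  0.718 -1.513] p [502.4  48.5   8.2] rpy [-3.138e+00  2.000e-03  3.035e+00] F [-0.6  1.9 -2. ] w 53.0
```

Emit:
send_rows(
  targets=[
    [[0,0,0,0,0,0,-0.13],[0,0,0,0,0,0,-0.11],[0,0,0,0,0,0,-0.1],[0,0,0,0,0,0,-0.1],[0,0,0,0,0,0,-0.1]],
  ],
)

```text
time: 23.25
tool_pos: [502.4, 48.3, 8.2]
tcp_rot: [-3.137, 0.002, 3.035]
contact_force: [-1.4, -0.6, -2.9]
grip_width: 51.0
```

```bash
python3 log.py; python3 look.py s20;  python3 - <<'E'
from h import *
g=lambda n:cv2.cvtColor(cv2.imread(f'pics/{n}.png'),cv2.COLOR_BGR2GRAY).astype(np.float32)
P={'post':(222,265,243,272),'jaw':(262,296,246,304),'housing':(228,266,268,294)}
ref=g('s17')
for n in('s18','s19','s20'):
    b=g(n)
    for k,(r0,r1,c0,c1) in P.items():
        s,resp=cv2.phaseCorrelate(ref[r0:r1,c0:c1],b[r0:r1,c0:c1],cv2.createHanningWindow((c1-c0,r1-r0),cv2.CV_32F)); print(n,k,np.round(s,2),round(resp,2))
E
```

```text
23.25 q [-0.053  0.594  1.828 -0.006  0.718 -1.513] p [502.4  48.3   8.2] rpy [-3.137e+00  2.000e-03  3.035e+00] F [-1.4 -0.6 -2.9] w 51.0
s18 post [0.07 0.34] 1.01
s18 jaw [0.15 0.01] 0.98
s18 housing [0.41 0.06] 0.94
s19 post [-0.02 -0.31] 1.0
s19 jaw [ 0.09 -0.42] 1.03
s19 housing [ 0.8 -0.7] 0.99
s20 post [-0.07  0.21] 1.01
s20 jaw [ 0.01 -0.55] 0.98
s20 housing [ 0.77 -0.98] 0.97
```

View pics/z_s20.png

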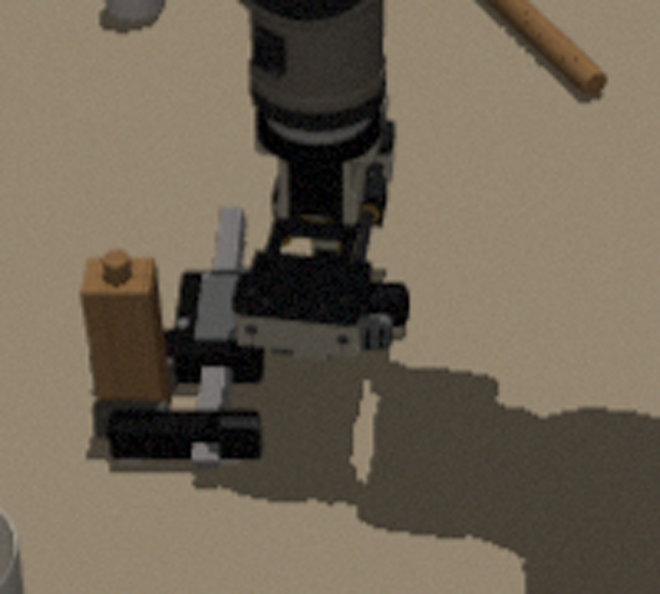

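Emit:
send_rows(
  targets=[
    [[0,0,0,0,0,0,-0.1],[0,0,0,0,0,0,-0.1],[0,0,0,0,0,0,-0.1],[0,0,0,0,0,0,-0.1],[0,0,0,0,0,0,-0.1]],
  ],
)

```text
time: 23.72
tool_pos: [502.5, 48.5, 8.2]
tcp_rot: [-3.138, 0.002, 3.035]
contact_force: [-0.7, -1.3, -2.4]
grip_width: 50.9
```

```bash
python3 log.py; python3 look.py s21; python3 - <<'E'
from h import *
a=cv2.imread('pics/s21.png');b=cv2.imread('pics/s20.png');print(np.abs(a[210:300,235:300].astype(int)-b[210:300,235:300]).mean())
s0=cv2.imread('pics/s0.png');cv2.imwrite('pics/v21.png',a)
E
```

```text
23.72 q [-0.053  0.594  1.828 -0.006  0.718 -1.513] p [502.5  48.5   8.2] rpy [-3.138e+00  2.000e-03  3.035e+00] F [-0.7 -1.3 -2.4] w 50.9
3.0724216524216525
```

View pics/v21.png

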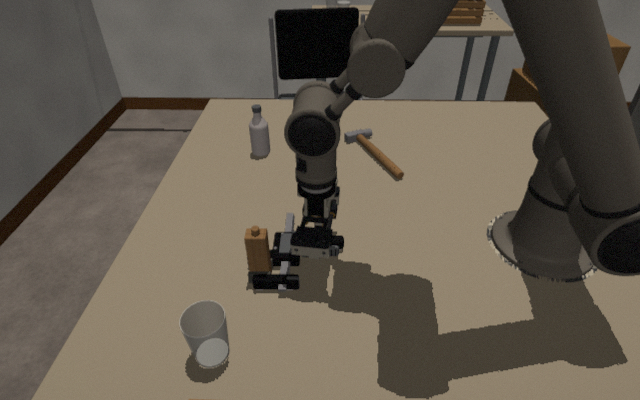

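```bash
python3 - <<'E'
from fitm import *
from ovp import PP
im=cv2.imread('pics/s21.png').astype(float)
w=(215,262,235,276); b=crop(im,w); m=(b[:,:,2]/(b[:,:,0]+5)>1.55)&(b[:,:,2]>30)
px,c,c0=fitpose(lambda x:place(PP,x[0],x[1],np.deg2rad(x[2])),{'side':m},{'side':w},[616,114,88],[4,4,5]); print('post',np.round(px,1),round(c,1))
w2=(266,296,254,310); b=crop(im,w2); m2=b.max(2)<32; print(m2.sum())
bar=lambda x:place([box(8,30,-12,80,2,32)],x[0],x[1],np.deg2rad(x[2]))
for z in (0,): 
    ex,c,c0=fitpose(bar,{'side':m2},{'side':w2},[617,129,88],[4,4,4]); print('ej',np.round(ex,1),round(c,1),c0)
th=np.deg2rad(ex[2]);d=px[:2]-ex[:2];print('post in ej',d@[np.cos(th),np.sin(th)],d@[-np.sin(th),np.cos(th)],px[2]-ex[2])
z=cv2.resize(crop(cv2.imread('pics/s21.png'),(210,300,235,315)),None,fx=6.6,fy=6.6,interpolation=cv2.INTER_CUBIC)
for P in place(PP,px[0],px[1],np.deg2rad(px[2]))+bar(ex):
    h=cv2.convexHull(np.round((projm('side',P)+.5-[235,210])*6.6).astype(np.int32)); cv2.polylines(z,[h],True,(0,255,0),1)
cv2.imwrite('pics/v22.png',z)
E
```

```text
post [615.2 125.6  98.5] 2.0
575
ej [618.3 133.7  90.6] 160.7 177.60290628944182
post in ej -8.033525758536596 3.1144165749847113 7.866318236395728
```

View pics/v22.png

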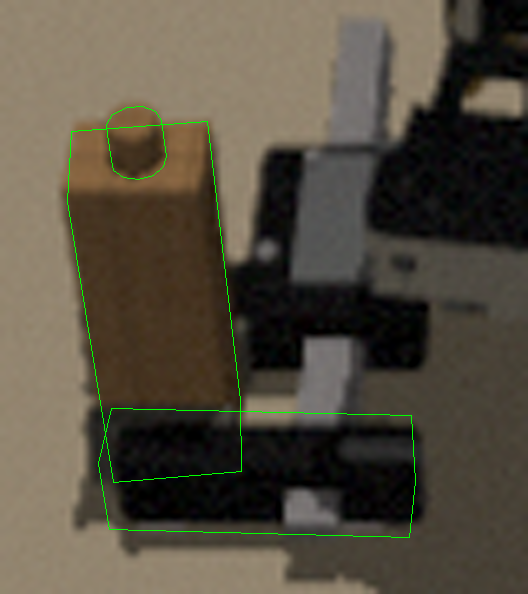

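```bash
python3 - <<'E'
from h import *
g=cv2.cvtColor(cv2.imread('pics/s21.png'),cv2.COLOR_BGR2GRAY).astype(float)
gb=cv2.GaussianBlur(g,(0,0),.7)
def edge(c0,c1,r0,r1,sign=-1):
    pts=[]
    for c in range(c0,c1):
        d=sign*np.diff(gb[r0:r1,c]); k=np.argmax(d)
        if 0<k<len(d)-1: 
            a,b,e=d[k-1:k+2]; k=k+0.5*(a-e)/(a-2*b+e)
        pts.append((c,r0+k+.5))
    p=np.array(pts); f=np.polyfit(p[:,0],p[:,1],1); res=p[:,1]-np.polyval(f,p[:,0]); f=np.polyfit(p[abs(res)<1,0],p[abs(res)<1,1],1); return f,np.std(res)
for nm,a,z in(('post front top',(247,264,234,245,-1),120),('post back top',(247,264,223,235,-1),120),('jaw top',(258,296,268,282,-1),32),('jaw bottom',(258,276,283,295,1),2),('housing rear top',(278,290,228,238,-1),34),('housing front low',(276,296,258,272,1),2)):
    f,s=edge(*a); c=np.array(a[:2]); P=[at('side',(np.polyval(f,x),x),z) for x in c]; d=P[1]-P[0]
    print(nm,np.round(f,3),round(s,2),np.round(P[0][:2],1),'dir deg',round(np.rad2deg(np.arctan2(d[1],d[0])),1))
E
```

```text
post front top [ -0.    238.617] 0.12 [629.  139.3] dir deg -177.7
post back top [-5.30000e-02  2.42139e+02] 1.1 [633.9 112.8] dir deg -173.2
jaw top [4.00000e-03 2.72608e+02] 0.21 [615.5 147.5] dir deg -177.9
jaw bottom [  0.299 211.597] 1.18 [616.3 160.8] dir deg 162.4
housing rear top [-7.20000e-02  2.51843e+02] 0.17 [590.7  24.2] dir deg -171.6
housing front low [6.0000e-03 2.6395e+02] 3.22 [588.1  96.3] dir deg -178.1
```

```bash
python3 - <<'E'
from plant import close_job,get_obs
print(close_job()); o=get_obs(); print(o['time'],o['grip_width'],o['contact_force'])
E
```

```text
the job is handed in; nothing more can be done
None
the job is handed in; nothing more can be done
```

I handed the job in at about 24 s of the 67 s. The post stands in the clamp mouth, and the fingers are still squeezing the lever. No verdict came back.

**What I did:** I gripped the post across its 40 mm width near the peg and turned it upright. I set it down about 10 mm from the body pad, opened the fingers and backed out. Then I pumped the trigger six times; the second squeeze was not quite full. I never pushed the end jaw by hand.

**What the last checks showed:**
- **Grip:** on the sixth squeeze the lever stalled at 48.3 mm, short of its 42 mm home. That means the jaws had closed on the post and the fingers were at their force limit of about 30 N.
- **Final hold:** I eased off and re-tightened to a steady 50.9 mm. I estimate the soft pad is pressed in about 4 mm.
- **Post:** it looks upright, and its top edge and the end jaw's edge are parallel to within about 0.2°.
- **Bystanders:** the cup, bottle and hammer look unmoved.

**What disagreed or stays uncertain:**
- **Pad depth:** I could not see it directly. It is worked out from the finger width and the stated lever force. During the stall it probably reached about 5 mm, under the 5.7 mm limit.
- **Silhouette fit:** a last fit put the post about 8° off the end jaw. I trusted the edge measurement instead, because the post's lower part was hidden and the jaw fit was poor.
- **Clamp movement:** the clamp slid about 8 mm and turned a few degrees while pumping, so I moved the hand along with it. The body jaw nudged the post slightly as it did.

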